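# Block up bearing caps on a magnetic chuck for grinding

### The arm

A 6-joint arm with a two-finger parallel gripper is mounted at the origin on the work surface. World frame = base frame: x ahead of the robot, y to its left, z up, the work surface at z = 0. Lengths are in m, angles in rad, forces in N, time in s.
With the tool pointing down it reaches from about 0.35 to 0.775 m from the base axis. Payload 5.5 kg.
Tool frame: the origin (TCP) lies on the mounting face of the last link; the fingertips stand 173 mm ahead of it and the grasp point (between the pads) lies 155 mm ahead of it; z points along the fingers, y is the direction in which the jaws open and shut (so a half turn about z gives the same grasp; the last joint's range is limited). The gripper opens to 85 mm and grips with 20 to 120 N. Pads are 22 mm wide; open, the fingers measure 114 mm over their backs; the gripper's body (76 mm by 85 mm) begins 54 mm behind the grasp point. The pads swing forward as they close: fully open they stand 13 mm farther back than shut.
Start: joints at [-1.378, 0.313, 0.046, 1.304, 0, 1.431], TCP at [0.188, -0.543, 0.405] pointing down, gripper open.
Joint ranges: [-2.76, 2.76], [-0.86, 1.69], [-1.03, 1.26], [-2.2, 2.34], [-1.47, 1.5], [-3.14, 3.14]. Speed limits (rad/s): [2.57, 2.57, 3.14, 3.14, 3.14, 3.14].

### API

Orientations are given as a unit quaternion [w, x, y, z].
In Python, from workcell import * gives the robot as it stands. The module is installed in compiled form; this text tells all that it offers.
- The arm moves only by the shell command python3 -m crank 'ROWS' [FORCE]. ROWS is JSON, a list of rows, each a list of 7 numbers: the shift along the tool's x, y, z in mm, then the turn, a rotation vector about the tool's x, y, z in degrees, then the opening, from 0 (shut) to 1 (fully open). A call has exactly 8 rows; each row shifts and turns the commanded pose from where the row before left it, along the tool's axes as they then stand; what a row does not reach is not made up. A row lasts 1/8 s, in which the tool goes at most 62.5 mm and 10.7 degrees, less where a joint would pass 70% of its speed; a pose out of reach is approached as far as the arm can. A call with a gripper value outside its range is refused whole. The fingers move at their own pace and stop on an object; FORCE is the grip in N (left out, the last holds). Time passes only in rows, so rows that do not move let the fingers close, or fill a call up. It gives the time, the measured TCP pose, the force and the opening at its end, in the units of the state.
- get_state(): the state, without advancing time (a new reading comes with each control period).
- read_camera(name): name is "scene" or "top" or "wrist"; returns the picture (384x512x3 uint8, blue, green, red); there is no depth.
- calibration(name): a dict with "fx", "fy", "cx", "cy" (pixels), "extrinsics" (4x4, takes a point from world to camera coordinates). Camera axes: x right, y down, z forward; pixel columns grow to the right and rows downward; lengths in m; the calibration is good to about 2 mm. The wrist camera is an equidistant fisheye: a pixel r from the principal point sees the ray r / f radians off the axis. A picture is of the moment at which its call begins: read the wrist's pose just before it. calibration takes no time and is no camera call; for the wrist camera it gives the pose at the moment of the call.
- hand_in(): hands the job in, once; it reports no verdict.
The state is a dict: "clock": time; "joint_pos": joint angles; "qvel": joint speeds; "tau": joint torques, N m; "tcp_pos": TCP position; "orientation": TCP orientation; "wrist_force": force on the tool from outside, world axes, zero at the start; "ft_torque": the same for the moment, N m; "finger_gap": finger opening in m.
Only numpy, scipy, OpenCV 4.12 (cv2) and the standard library are available. Lean on these libraries where they do the work, as an engineer would, in place of code of your own. Each camera call takes 0.05 s, during which the arm holds its last target.

### The job

Load the magnetic chuck for grinding: stand every bearing cap on it with the half-round opening up, all in one tight row along the long back rail, the first pushed fully home into the corner of the two rails and each next one pushed face to face against the one before, every cap with one end flush against the back rail. Then lay the steel blocking bar along the front of the row, pushed flush against the caps' front ends and with its own end against the short end rail. Only when all are tight in place, swing the chuck's lever fully over to ON and let go; leave the cylinder barrel, piston and gear alone.

Things in the scene. Friction and masses are not known exactly. Their poses are not given: they have to be found in the camera images.
- rail_corner (a point): Corner of the magnetic chuck where the rails' inner faces meet, at plate height (56 mm above the bench). The chuck is a fixed green block; its striped steel top plate spans x -160..0, y -300..0 mm in this frame. The dark back rail (inner face x = 0, along y) and end rail (inner face y = 0, along x) stand 12 mm above the plate, 10 mm thick. Caps: length along x, stacked along -y.
- lever (a joint): Angle of the chuck's on/off lever, rad: 0 = OFF stop (leaning to the chuck's front, -x, 0.75 rad above level), upright at 0.82, 1.64 = ON stop (leaning to +x, 0.75 rad above level). Friction about 0.25 N m; stays where left; starts at or near OFF. Fully over: within about 0.2 rad of the ON stop.
- lever_grip (a point): Middle of the lever's black round grip (18 mm diameter, about 56 mm long), 95 mm from the pivot; the tip is at 119 mm. The lever turns in a vertical plane along the chuck's x, 36 mm out from the open end (-y) of the chuck.
- lever_pivot (a point): Centre of the lever's pivot, 34 mm above the bench, in the grip's plane of motion; axes as rail_corner, turning axis y. A growing lever angle carries the grip from -x over the top to +x.
- bar_mid (a point): Centre of the loose blocking bar: bright square steel bar 150 x 22 x 22 mm, 0.55 kg, length along its own x; starts lying on the bench. Either end and any side may be used.
- cap1_mid (a point): Centre (20 mm up) of a loose iron bearing cap: dark block 84 mm long (own x), 28 thick (own y), 40 high (z), a half-round opening of 18 mm radius across the middle of its bright top, solid for 22 mm below that; 0.55 kg; starts on the bench, opening up. All caps are alike, either end may face the rail. Three to five are present; None for the absent.
- cap2_mid (a point): Centre (20 mm up) of a loose iron bearing cap: dark block 84 mm long (own x), 28 thick (own y), 40 high (z), a half-round opening of 18 mm radius across the middle of its bright top, solid for 22 mm below that; 0.55 kg; starts on the bench, opening up. All caps are alike, either end may face the rail. Three to five are present; None for the absent.
- cap3_mid (a point): Centre (20 mm up) of a loose iron bearing cap: dark block 84 mm long (own x), 28 thick (own y), 40 high (z), a half-round opening of 18 mm radius across the middle of its bright top, solid for 22 mm below that; 0.55 kg; starts on the bench, opening up. All caps are alike, either end may face the rail. Three to five are present; None for the absent.
- cap4_mid (a point): Centre (20 mm up) of a loose iron bearing cap: dark block 84 mm long (own x), 28 thick (own y), 40 high (z), a half-round opening of 18 mm radius across the middle of its bright top, solid for 22 mm below that; 0.55 kg; starts on the bench, opening up. All caps are alike, either end may face the rail. Three to five are present; None for the absent.
- cap5_mid (a point): Centre (20 mm up) of a loose iron bearing cap: dark block 84 mm long (own x), 28 thick (own y), 40 high (z), a half-round opening of 18 mm radius across the middle of its bright top, solid for 22 mm below that; 0.55 kg; starts on the bench, opening up. All caps are alike, either end may face the rail. Three to five are present; None for the absent.
- barrel_mid (a point): Centre of a loose aluminium cylinder barrel, 112 mm square, 85 mm high, standing beyond the chuck. To be left alone.
- piston_mid (a point): Centre of a loose aluminium piston, 72 mm diameter, 53 mm high. To be left alone.
- gear_mid (a point): Centre of the toothed wheel (9 mm up) of a loose steel gear, 84 mm diameter, 18 mm thick with a 30 mm high hub. To be left alone.
Things that resemble listed ones, but are neither listed nor needed, are in the scene too. Several things look just like the part that bears bar_mid: the one meant starts nearest to the robot's base.

How it is judged:
By the outcome, as a careful person would: the job done as asked, in the order asked, and still so for the second after the job is handed in, with the robot touching nothing.
Of cap1, cap2, cap3, cap4, cap5 only 3 to 5 are there at a start; the rules pass over those that are not, and their reading is None.
At some moment in a run one of cap1, cap2, cap3, cap4, cap5, bar may be knocked a few centimetres aside while the robot is not near it.
It also fails if it takes over 210 s, if anything falls off the work surface, if the arm or the gripper's body presses on something with over 40 N, if the wrist force passes 120 N, or if a joint passes its speed limit or range.

## Working session

There is one attempt and no reset: what is moved stays moved. The work goes in short steps, Python scripts to look and compute and a shell command to move; the robot and the scene stay as the last step left them, time stands still between calls to the robot, and variables do not carry over. Pictures are saved under pics/ and viewed, and the job is handed in when it is done.

```bash
mkdir -p pics; ls; cat > h.py <<'E'
import numpy as np, cv2
from workcell import *
def snap(name,fn,crop=None,scale=1):
    im=read_camera(name)
    cv2.imwrite('pics/raw_'+fn+'.png',im)
    if crop: im=im[crop[1]:crop[3],crop[0]:crop[2]]
    if scale!=1: im=cv2.resize(im,None,fx=scale,fy=scale,interpolation=cv2.INTER_CUBIC)
    cv2.imwrite('pics/'+fn+'.png',im)
def ray(c,u,v):
    E=np.array(c['extrinsics']);R=E[:3,:3];t=E[:3,3]
    d=np.array([(u-c['cx'])/c['fx'],(v-c['cy'])/c['fy'],1.])
    return -R.T@t, R.T@d
def at_z(name,u,v,z):
    o,d=ray(calibration(name),u,v); return o+d*(z-o[2])/d[2]
def proj(name,p):
    c=calibration(name);E=np.array(c['extrinsics']);q=E[:3,:3]@np.array(p)+E[:3,3]
    return c['fx']*q[0]/q[2]+c['cx'],c['fy']*q[1]/q[2]+c['cy']
E
python3 - <<'E'
from h import *
print(get_state())
snap('top','t0',None,1.5);snap('scene','s0',None,1.5)
for n in('top','scene','wrist'):
    c=calibration(n);print(n,c)
E
```

```text
pics
{'clock': 0.0, 'joint_pos': array([-1.37760398e+00,  3.13994296e-01,  4.49931629e-02,  1.30357489e+00,
        6.03173657e-05,  1.43121317e+00]), 'qvel': array([-0.00038438,  0.00047916,  0.00019252, -0.00059279,  0.00146768,
       -0.00196776]), 'tau': array([-3.57723638e-04, -4.80625463e+01,  2.98535067e+01,  1.92455063e-02,
       -1.04678088e-04, -5.73888371e-06]), 'tcp_pos': array([ 0.18780503, -0.5432678 ,  0.40381785]), 'orientation': array([-8.90336744e-04,  9.86189077e-01,  1.65620986e-01,  6.29867516e-06]), 'wrist_force': array([ 0.18799518, -0.05808929,  0.31337872]), 'ft_torque': array([-0.01107947,  0.03721108,  0.01989506]), 'finger_gap': 0.08510311239984418}
top {'fx': 480.33972343713384, 'fy': 480.33972343713384, 'cx': 248.17173413569748, 'cy': 192.6912379235323, 'extrinsics': array([[-0.02157558, -0.99972379, -0.0093182 , -0.08672871],
       [-0.99664709,  0.02224308, -0.0787389 ,  0.53777309],
       [ 0.07892442,  0.00758812, -0.99685172,  1.46389996],
       [ 0.        ,  0.        ,  0.        ,  1.        ]])}
scene {'fx': 347.8866834973557, 'fy': 347.8866834973557, 'cx': 256.4299014234463, 'cy': 196.7265417456553, 'extrinsics': array([[ 0.64544995,  0.76367593, -0.01390788, -0.24815525],
       [ 0.64530401, -0.55496408, -0.52497391, -0.36479361],
       [-0.40862831,  0.32986957, -0.85100468,  1.61834402],
       [ 0.        ,  0.        ,  0.        ,  1.        ]])}
wrist {'fx': 297.3186396354542, 'fy': 297.3186396354542, 'cx': 256.69801648597706, 'cy': 190.75048248918418, 'extrinsics': array([[ 0.32667157, -0.94513707, -0.00126918, -0.57439838],
       [-0.89505928, -0.30979373,  0.32077519, -0.0416183 ],
       [-0.30356971, -0.10365214, -0.94715451,  0.38050351],
       [ 0.        ,  0.        ,  0.        ,  1.        ]])}
```

View pics/t0.png

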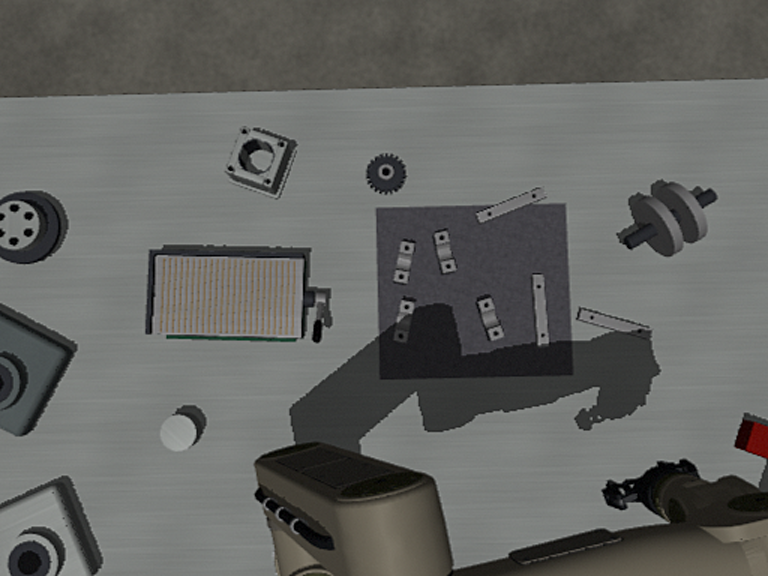

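View pics/s0.png

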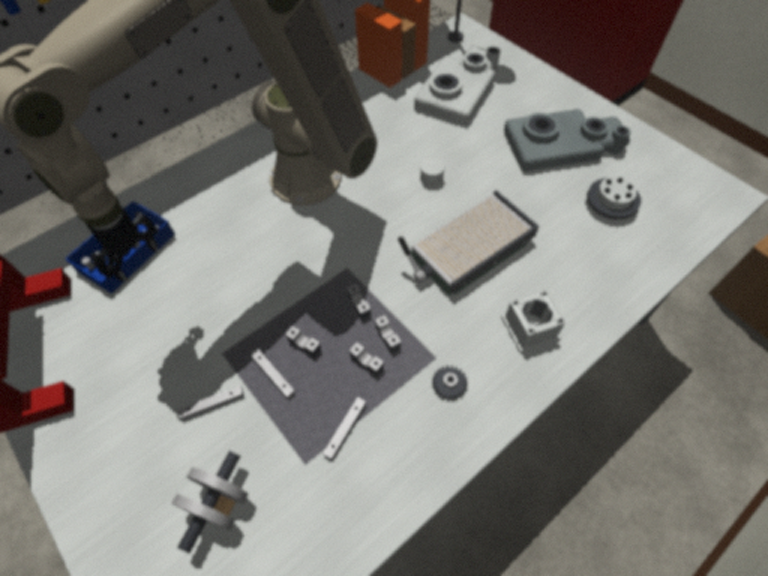

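```bash
python3 - <<'E'
from h import *
im=cv2.imread('pics/raw_t0.png')
a=im[120:260,245:445];cv2.imwrite('pics/a0.png',cv2.resize(a,None,fx=4,fy=4,interpolation=cv2.INTER_CUBIC))
b=im[155:235,90:230];cv2.imwrite('pics/b0.png',cv2.resize(b,None,fx=5.5,fy=5.5,interpolation=cv2.INTER_CUBIC))
E
```

```text
(no output)
```

View pics/a0.png

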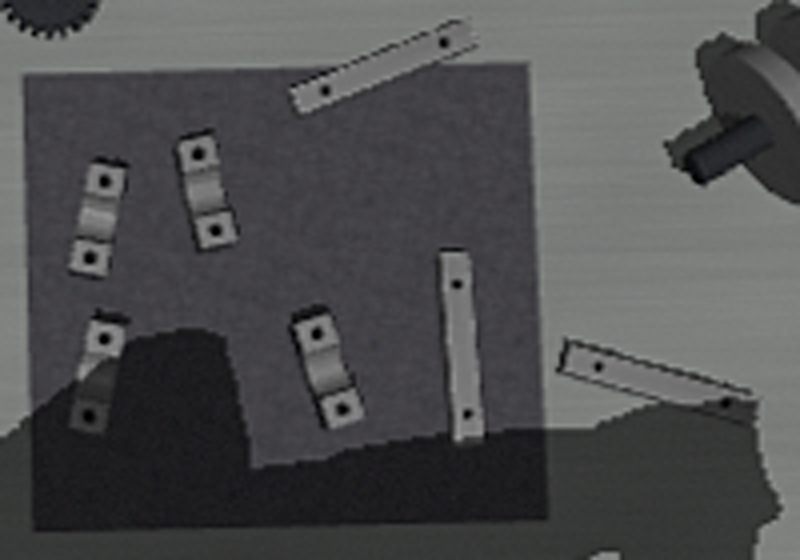

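View pics/b0.png

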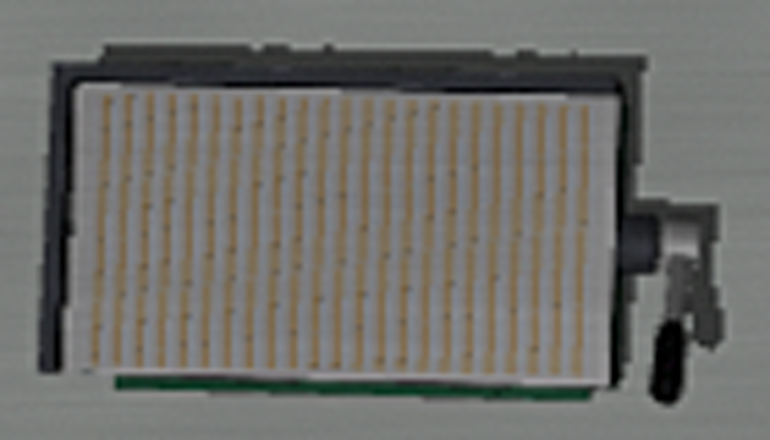

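```bash
python3 - <<'E'
from h import *
def f(u,v,z,ox=245,oy=120,s=4): return at_z('top',ox+(u+.5)/s-.5,oy+(v+.5)/s-.5,z)
for n,p,q,z in [('A',(105,181),(91,257),.04),('B',(198,153),(216,230),.04),('C',(317,333),(343,408),.04),('D',(104,339),(88,414),.04),('b1',(326,90),(444,42),.022),('b2',(457,284),(468,413),.022),('b3',(599,367),(725,403),.022)]:
    P=f(*p,z);Q=f(*q,z);m=(P+Q)/2;d=P-Q
    print(n,m.round(4),'len',np.linalg.norm(d).round(4),'ang',np.degrees(np.arctan2(d[1],d[0])).round(1),'r',np.hypot(*m[:2]).round(3))
for u,v in [(75,83),(620,95),(67,372),(607,385)]:
    print(f(u,v,.056,90,155,5.5).round(4))
for u,v in[(668,360),(660,245)]: print(f(u,v,.034+.095*np.sin(.75),90,155,5.5).round(4))
E
```

```text
A [ 0.589 -0.164  0.04 ] len 0.0595 ang -11.8 r 0.611
B [ 0.6083 -0.2478  0.04  ] len 0.0608 ang 11.4 r 0.657
C [ 0.4694 -0.337   0.04  ] len 0.06 ang 17.2 r 0.578
D [ 0.4687 -0.1594  0.04  ] len 0.0583 ang -13.5 r 0.495
b1 [ 0.7057 -0.3908  0.022 ] len 0.0996 ang 111.0 r 0.807
b2 [ 0.4847 -0.4421  0.022 ] len 0.0995 ang 2.6 r 0.656
b3 [ 0.4533 -0.5936  0.022 ] len 0.0995 ang 72.7 r 0.747
[0.6129 0.3399 0.056 ]
[0.5994 0.0388 0.056 ]
[0.4536 0.3439 0.056 ]
[0.4401 0.0481 0.056 ]
[0.452  0.0109 0.0988]
[0.5132 0.0142 0.0988]
```

```bash
cat >> h.py <<'E'
TH=np.radians(-2.6); C0=np.array([0.6130,0.3395])
def ch(x,y):  # chuck mm -> world m
    x,y=x/1000,y/1000
    return C0+np.array([x*np.cos(TH)-y*np.sin(TH), x*np.sin(TH)+y*np.cos(TH)])
def unch(p):
    d=np.array(p[:2])-C0
    return 1000*np.array([d[0]*np.cos(TH)+d[1]*np.sin(TH),-d[0]*np.sin(TH)+d[1]*np.cos(TH)])
def plan(x,y,z,phi):
    s=get_state();w,a,b,c=s['orientation']
    R=cv2.Rodrigues(np.zeros(3))[0]
    from scipy.spatial.transform import Rotation as Ro
    R=Ro.from_quat([a,b,c,w]).as_matrix()
    cur=np.degrees(np.arctan2(R[1,0],R[0,0]))
    dl=-(((phi-cur)+180)%360-180)
    f=np.radians(phi);d=np.array([x,y,z])-s['tcp_pos']
    print('t %.1f phi %.1f tilt %.2f gap %.1f F %s tcp %s ch %s'%(s['clock'],cur,np.degrees(np.arccos(-R[2,2])),s['finger_gap']*1e3,s['wrist_force'].round(1),s['tcp_pos'].round(4),unch(s['tcp_pos']).round(1)))
    print('turn z %.1f then shift x %.1f y %.1f z %.1f'%(dl,1e3*(d[0]*np.cos(f)+d[1]*np.sin(f)),1e3*(d[0]*np.sin(f)-d[1]*np.cos(f)),-1e3*d[2]))
E
python3 -m crank '[[0,0,0,0,0,-10.6,0.7],[0,0,0,0,0,-10.6,0.7],[0,0,0,0,0,-10.6,0.7],[0,0,0,0,0,-10.6,0.7],[0,0,0,0,0,-10.6,0.7],[0,0,0,0,0,-10.6,0.7],[0,0,0,0,0,-10.6,0.7],[0,0,0,0,0,-10.6,0.7]]' 40
python3 -m crank '[[0,0,0,0,0,-10.6,0.7],[0,0,0,0,0,-10.6,0.7],[0,0,0,0,0,-10.6,0.7],[0,0,0,0,0,-10.6,0.7],[0,0,0,0,0,-10.6,0.7],[0,0,0,0,0,-10.6,0.7],[0,0,0,0,0,-10.6,0.7],[0,0,0,0,0,-3.7,0.7]]'
python3 -c "
from h import *
plan(.4694,-.337,.30,197.2)"
```

```text
clock: 1.1
tcp_pos: [0.1878, -0.5433, 0.4041]
orientation: [-0.0, 0.614, 0.789, 0.0]
wrist_force: [-0.1, -0.3, -0.1]
finger_gap: 0.0599
clock: 2.1
tcp_pos: [0.1878, -0.5433, 0.4042]
orientation: [-0.0, -0.017, 1.0, 0.001]
wrist_force: [0.8, -0.1, -0.3]
finger_gap: 0.0595
t 2.1 phi -178.1 tilt 0.06 gap 59.5 F [ 0.8 -0.1 -0.3] tcp [ 0.1878 -0.5433  0.4042] ch [-384.7 -901.2]
turn z -15.3 then shift x -330.0 y 113.8 z 104.2
```

```bash

python3 -m crank '[[0,0,0,0,0,-7.6,0.7],[0,0,0,0,0,-7.7,0.7],[-40,14,10,0,0,0,0.7],[-60,21,20,0,0,0,0.7],[-60,21,20,0,0,0,0.7],[-60,21,20,0,0,0,0.7],[-60,20,20,0,0,0,0.7],[-50,17,14,0,0,0,0.7]]'
python3 - <<'E'
from h import *
plan(.4694,-.337,.176,197.2)
s=get_state()
snap('wrist','w1',None,1.5)
snap('top','t1',(245,120,445,260),4)
E
```

```text
clock: 3.1
tcp_pos: [0.4586, -0.345, 0.3043]
orientation: [-0.0, -0.149, 0.989, 0.001]
wrist_force: [0.2, -0.8, -0.4]
finger_gap: 0.0602
t 3.1 phi -162.9 tilt 0.07 gap 60.2 F [ 0.2 -0.8 -0.4] tcp [ 0.4586 -0.345   0.3043] ch [-123.2 -690.8]
turn z -0.1 then shift x -12.7 y 4.5 z 128.3
```

View pics/w1.png

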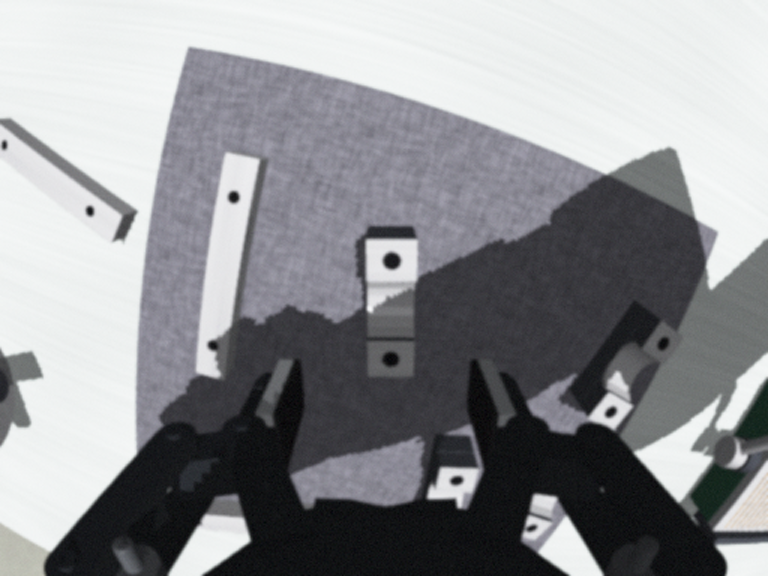

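View pics/t1.png

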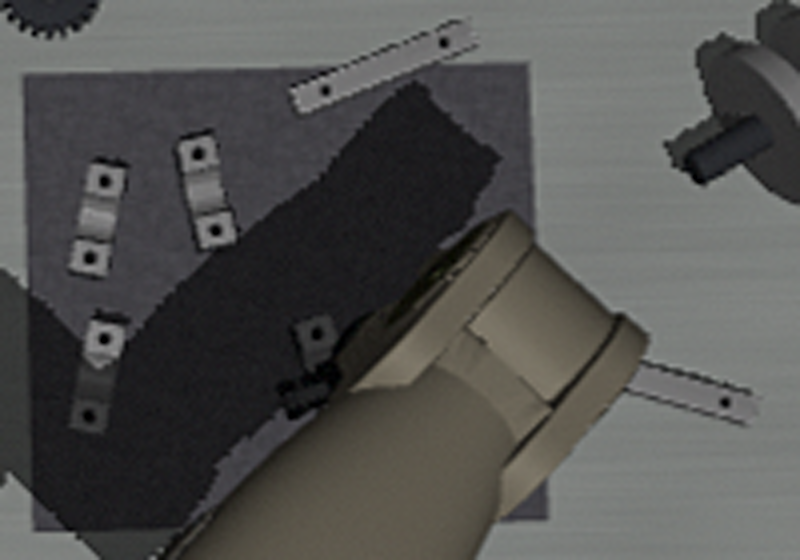

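```bash
cat >> h.py <<'E'
def wz(u,v,z,c=None):
    c=c or calibration('wrist');E=np.array(c['extrinsics']);R=E[:3,:3]
    a,b=u-c['cx'],v-c['cy'];r=np.hypot(a,b);th=r/c['fx']
    d=R.T@np.array([np.sin(th)*a/r,np.sin(th)*b/r,np.cos(th)]);o=-R.T@E[:3,3]
    return o+d*(z-o[2])/d[2]
def pair(p,q,z,s=1.5):
    P=wz((p[0]+.5)/s-.5,(p[1]+.5)/s-.5,z);Q=wz((q[0]+.5)/s-.5,(q[1]+.5)/s-.5,z);d=P-Q
    m=(P+Q)/2;print('mid',m.round(4),'len',np.linalg.norm(d).round(4),'ang',(np.degrees(np.arctan2(d[1],d[0]))%180).round(1),'ch',unch(m).round(1));return m
E
python3 - <<'E'
from h import *
m=pair((392,260),(391,358),.04)
plan(m[0],m[1],.176,197.2)
E
python3 -m crank '[[0,0,0,0,0,0,0.7],[0,0,30,0,0,0,0.7],[0,0,30,0,0,0,0.7],[0,0,20,0,0,0,0.7],[0,0,0,0,0,0,0.7],[0,0,0,0,0,0,0.7],[0,0,0,0,0,0,0.7],[0,0,0,0,0,0,0.7]]'
python3 - <<'E'
from h import *
plan(.4694,-.337,.176,197.2)
E
```

```text
mid [ 0.4688 -0.3357  0.04  ] len 0.0593 ang 17.2 ch [-113.4 -681.1]
t 3.2 phi -162.6 tilt 0.22 gap 60.0 F [0.1 0.2 0.1] tcp [ 0.46   -0.343   0.3033] ch [-121.9 -688.8]
turn z 0.2 then shift x -10.6 y 4.4 z 127.3
clock: 4.2
tcp_pos: [0.4575, -0.3471, 0.2266]
orientation: [0.0, -0.148, 0.989, -0.001]
wrist_force: [0.5, -0.2, 1.1]
finger_gap: 0.0595
t 4.2 phi -162.9 tilt 0.10 gap 59.5 F [ 0.5 -0.2  1.1] tcp [ 0.4575 -0.3471  0.2266] ch [-124.2 -693. ]
turn z -0.1 then shift x -14.3 y 6.2 z 50.6
```

```bash

python3 -m crank '[[-13.5,5.5,10,0,0,0,0.7],[0,0,20,0,0,0,0.7],[0,0,20,0,0,0,0.7],[0,0,0,0,0,0,0.7],[0,0,0,0,0,0,0],[0,0,0,0,0,0,0],[0,0,0,0,0,0,0],[0,0,0,0,0,0,0]]' 50
python3 - <<'E'
from h import *
plan(.4694,-.337,.176,197.2)
E
```

```text
clock: 5.2
tcp_pos: [0.4692, -0.338, 0.1767]
orientation: [0.001, -0.148, 0.989, -0.001]
wrist_force: [1.2, 0.6, 4.8]
finger_gap: 0.027
t 5.2 phi -162.9 tilt 0.14 gap 27.0 F [1.2 0.6 4.8] tcp [ 0.4692 -0.338   0.1767] ch [-113.  -683.3]
turn z -0.1 then shift x -0.5 y 0.9 z 0.7
```

```bash

python3 -m crank '[[0,0,-15,0,0,0,0],[0,0,-40,0,0,0,0],[0,0,-50,0,0,0,0],[0,0,-40,0,0,0,0],[0,0,-20,0,0,9,0],[0,0,0,0,0,10.7,0],[0,0,0,0,0,0,0],[0,0,0,0,0,0,0]]'
python3 - <<'E'
from h import *
print(ch(-46,-39));x,y=ch(-46,-39)
plan(x,y,.30,177.4)
E
```

```text
clock: 6.2
tcp_pos: [0.4682, -0.3372, 0.3399]
orientation: [-0.001, 0.021, 1.0, 0.001]
wrist_force: [-0.2, 0.3, -6.1]
finger_gap: 0.0267
[0.5652782  0.30262685]
t 6.2 phi 177.5 tilt 0.12 gap 26.7 F [-0.2  0.3 -6.1] tcp [ 0.4682 -0.3372  0.3399] ch [-114.  -682.6]
turn z 0.1 then shift x -68.0 y 643.6 z 39.9
```

```bash

python3 -m crank '[[-4,30,0,0,0,0,0],[-6,58,0,0,0,0,0],[-6,60,0,0,0,0,0],[-6,60,0,0,0,0,0],[-6,60,0,0,0,0,0],[-6,60,0,0,0,0,0],[-6,60,0,0,0,0,0],[-6,60,0,0,0,0,0]]'
python3 -m crank '[[-6,58,0,0,0,0,0],[-6,58,10,0,0,0,0],[-6,45,10,0,0,0,0],[-4,26,10,0,0,0,0],[0,8,10,0,0,0,0],[0,0,0,0,0,0,0],[0,0,0,0,0,0,0],[0,0,0,0,0,0,0]]'
python3 - <<'E'
from h import *
x,y=ch(-46,-39)
plan(x,y,.235,177.4)
snap('wrist','w2',None,1.5)
E
```

```text
clock: 7.2
tcp_pos: [0.5349, 0.1098, 0.3402]
orientation: [-0.0, 0.022, 1.0, -0.0]
wrist_force: [-0.1, -0.5, -4.5]
finger_gap: 0.0271
clock: 8.2
tcp_pos: [0.5664, 0.3004, 0.3014]
orientation: [0.0, 0.024, 1.0, 0.0]
wrist_force: [0.3, 0.1, -5.6]
finger_gap: 0.0268
t 8.2 phi 177.3 tilt 0.06 gap 26.8 F [ 0.3  0.1 -5.6] tcp [0.5664 0.3004 0.3014] ch [-44.8 -41.1]
turn z -0.1 then shift x 1.2 y 2.1 z 66.4
```

View pics/w2.png

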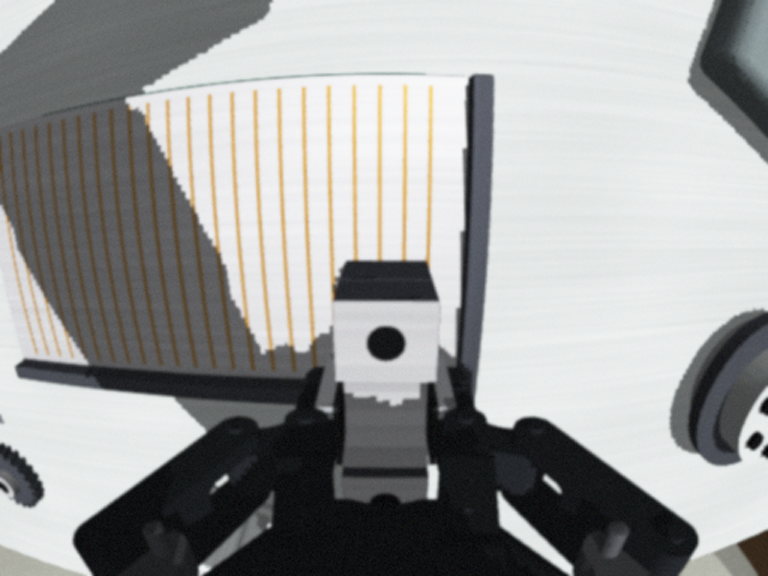

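```bash

python3 - <<'E'
from h import *
for u,v in [(460,350),(465,150),(468,80),(40,359),(200,370),(290,376),(140,96),(300,77)]:
    print((u,v),unch(wz(u/1.5,v/1.5,.056)).round(1))
E
```

```text
(460, 350) [-17.8  -0.5]
(465, 150) [-123.1   -2.7]
(468, 80) [-157.3   -1.6]
(40, 359) [  -1.1 -282.1]
(200, 370) [  -2.8 -149.6]
(290, 376) [ -1.2 -94.6]
(140, 96) [-158.9 -168.1]
(300, 77) [-159.   -81.1]
```

```bash

python3 -m crank '[[0,0,15,0,0,0,0],[0,0,25,0,0,0,0],[0,0,15,0,0,0,0],[0,0,6,0,0,0,0],[0,0,4,0,0,0,0],[0,0,0,0,0,0,0],[0,0,0,0,0,0,0],[0,0,0,0,0,0,0]]'
python3 - <<'E'
from h import *
x,y=ch(-46,-41)
plan(x,y,.233,177.4)
E
```

```text
clock: 9.25
tcp_pos: [0.5663, 0.3017, 0.2362]
orientation: [0.001, 0.023, 1.0, 0.0]
wrist_force: [0.1, 0.7, -4.5]
finger_gap: 0.0271
t 9.2 phi 177.4 tilt 0.06 gap 27.1 F [ 0.1  0.7 -4.5] tcp [0.5663 0.3017 0.2362] ch [-44.9 -39.9]
turn z -0.0 then shift x 1.1 y -1.1 z 3.2
```

```bash

python3 -m crank '[[0.5,-0.5,2,0,0,0,0],[0,0,1,0,0,0,0],[0,0,0,0,0,0,0.45],[0,0,0,0,0,0,0.45],[0,0,0,0,0,0,0.45],[0,0,-20,0,0,0,0.45],[0,0,-50,0,0,0,0.45],[0,0,-40,0,0,0,0.45]]'
python3 - <<'E'
from h import *
plan(.589,-.164,.30,168.2)
snap('wrist','w3',None,1.5)
E
```

```text
clock: 10.25
tcp_pos: [0.5657, 0.3012, 0.3445]
orientation: [0.001, 0.023, 1.0, 0.0]
wrist_force: [1.2, 0.3, 0.6]
finger_gap: 0.0382
t 10.2 phi 177.4 tilt 0.07 gap 38.2 F [1.2 0.3 0.6] tcp [0.5657 0.3012 0.3445] ch [-45.5 -40.4]
turn z 9.2 then shift x -117.9 y -450.6 z 44.5
```

View pics/w3.png

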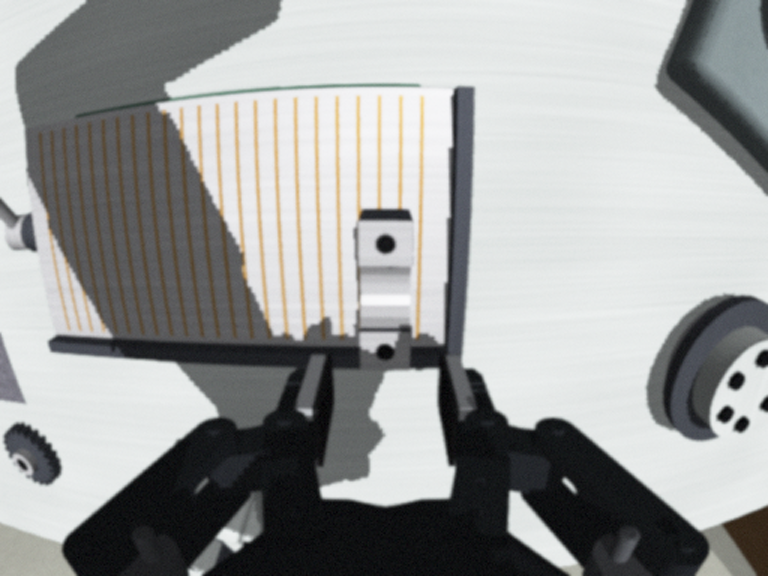

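```bash

python3 -m crank '[[0,0,0,0,0,9.2,0.7],[-10,-40,0,0,0,0,0.7],[-15,-58,0,0,0,0,0.7],[-15,-58,0,0,0,0,0.7],[-15,-58,0,0,0,0,0.7],[-15,-58,0,0,0,0,0.7],[-15,-58,0,0,0,0,0.7],[-15,-58,0,0,0,0,0.7]]'
python3 -m crank '[[-14,-45,0,0,0,0,0.7],[-4,-18,15,0,0,0,0.7],[0,0,30,0,0,0,0.7],[0,0,10,0,0,0,0.7],[0,0,0,0,0,0,0.7],[0,0,0,0,0,0,0.7],[0,0,0,0,0,0,0.7],[0,0,0,0,0,0,0.7]]'
python3 - <<'E'
from h import *
plan(.589,-.164,.176,168.2)
snap('wrist','w4',None,1.5)
E
```

```text
clock: 11.3
tcp_pos: [0.5838, -0.1011, 0.3429]
orientation: [0.001, 0.103, 0.995, -0.0]
wrist_force: [1.0, 0.3, -0.9]
finger_gap: 0.0597
clock: 12.3
tcp_pos: [0.5888, -0.1643, 0.2884]
orientation: [0.001, 0.103, 0.995, -0.0]
wrist_force: [0.7, -1.1, -0.0]
finger_gap: 0.0603
t 12.3 phi 168.2 tilt 0.08 gap 60.3 F [ 0.7 -1.1 -0. ] tcp [ 0.5888 -0.1643  0.2884] ch [  -1.3 -504.4]
turn z -0.0 then shift x -0.1 y 0.4 z 112.4
```

View pics/w4.png

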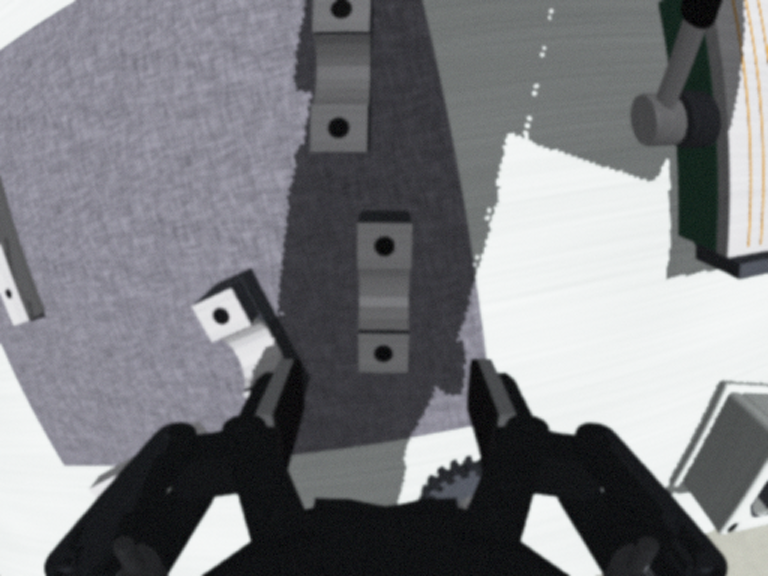

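```bash

python3 -m crank '[[0,0,30,0,0,0,0.6],[0,0,40,0,0,0,0.6],[0,0,30,0,0,0,0.6],[0,0,12,0,0,0,0.6],[0,0,0,0,0,0,0.6],[0,0,0,0,0,0,0],[0,0,0,0,0,0,0],[0,0,0,0,0,0,0]]'
python3 -m crank '[[0,0,-15,0,0,0,0],[0,0,-45,0,0,0,0],[0,0,-55,0,0,0,0],[0,0,-45,0,0,0,0],[0,0,0,0,0,-9.2,0],[0,0,0,0,0,0,0],[0,0,0,0,0,0,0],[0,0,0,0,0,0,0]]'
python3 - <<'E'
from h import *
x,y=ch(-46,-93);plan(x,y,.238,177.4)
E
```

```text
clock: 13.35
tcp_pos: [0.5894, -0.1651, 0.1775]
orientation: [0.002, 0.103, 0.995, -0.001]
wrist_force: [-0.3, -1.2, 6.5]
finger_gap: 0.0268
clock: 14.35
tcp_pos: [0.5882, -0.1643, 0.3344]
orientation: [-0.001, 0.024, 1.0, 0.0]
wrist_force: [0.0, -0.5, -7.0]
finger_gap: 0.0269
t 14.3 phi 177.3 tilt 0.14 gap 26.9 F [ 0.  -0.5 -7. ] tcp [ 0.5882 -0.1643  0.3344] ch [  -1.9 -504.4]
turn z -0.1 then shift x 44.1 y 411.4 z 96.4
```

```bash

python3 -m crank '[[4,36,0,0,0,0,0],[6,60,0,0,0,0,0],[6,60,0,0,0,0,0],[6,60,0,0,0,0,0],[6,60,0,0,0,0,0],[6,60,0,0,0,0,0],[6,50,0,0,0,0,0],[4,25,0,0,0,0,0]]'
python3 -m crank '[[0,0,20,0,0,0,0],[0,0,40,0,0,0,0],[0,0,20,0,0,0,0],[0,0,10,0,0,0,0],[0,0,0,0,0,0,0],[0,0,0,0,0,0,0],[0,0,0,0,0,0,0],[0,0,0,0,0,0,0]]'
python3 - <<'E'
from h import *
x,y=ch(-46,-93);plan(x,y,.2345,177.4)
E
```

```text
clock: 15.35
tcp_pos: [0.5627, 0.251, 0.3348]
orientation: [-0.001, 0.022, 1.0, 0.0]
wrist_force: [-1.3, -0.6, -8.2]
finger_gap: 0.0269
clock: 16.35
tcp_pos: [0.5638, 0.2482, 0.2464]
orientation: [0.001, 0.023, 1.0, 0.0]
wrist_force: [0.7, -1.0, -6.6]
finger_gap: 0.0268
t 16.4 phi 177.4 tilt 0.08 gap 26.8 F [ 0.7 -1.  -6.6] tcp [0.5638 0.2482 0.2464] ch [-45.  -93.5]
turn z -0.0 then shift x 1.0 y 0.5 z 11.9
```

Then back out to B at (0.608,-0.248), φ=191.4.

```bash

python3 -m crank '[[0,0,8,0,0,0,0],[0,0,4,0,0,0,0],[0,0,0,0,0,0,0],[0,0,0,0,0,0,0.45],[0,0,0,0,0,0,0.45],[0,0,-20,0,0,0,0.45],[0,0,-50,0,0,0,0.45],[0,0,-40,0,0,0,0.45]]'
python3 - <<'E'
from h import *
plan(.6083,-.2478,.29,191.4)
E
```

```text
clock: 17.35
tcp_pos: [0.5638, 0.2482, 0.3458]
orientation: [0.001, 0.023, 1.0, 0.0]
wrist_force: [1.3, 1.0, -0.1]
finger_gap: 0.0387
t 17.4 phi 177.4 tilt 0.12 gap 38.7 F [ 1.3  1.  -0.1] tcp [0.5638 0.2482 0.3458] ch [-45.  -93.4]
turn z -14.0 then shift x 54.4 y -495.0 z 55.8
```

```bash

python3 -m crank '[[0,0,0,0,0,-7,0.6],[0,0,0,0,0,-7,0.6],[4,-40,0,0,0,0,0.6],[6.5,-60,0,0,0,0,0.6],[6.5,-60,0,0,0,0,0.6],[6.5,-60,0,0,0,0,0.6],[6.5,-60,0,0,0,0,0.6],[6.5,-60,0,0,0,0,0.6]]'
python3 -m crank '[[6.5,-60,0,0,0,0,0.6],[6.5,-60,10,0,0,0,0.6],[5,-35,20,0,0,0,0.6],[0,0,20,0,0,0,0.6],[0,0,5,0,0,0,0.6],[0,0,0,0,0,0,0.6],[0,0,0,0,0,0,0.6],[0,0,0,0,0,0,0.6]]'
python3 - <<'E'
from h import *
plan(.6083,-.2478,.177,191.4)
snap('wrist','w5',None,1.5)
E
```

```text
clock: 18.35
tcp_pos: [0.595, -0.0944, 0.3444]
orientation: [0.001, -0.099, 0.995, -0.0]
wrist_force: [0.6, 0.1, -0.2]
finger_gap: 0.0513
clock: 19.35
tcp_pos: [0.608, -0.2475, 0.2898]
orientation: [0.001, -0.099, 0.995, -0.001]
wrist_force: [-0.0, 0.6, 0.7]
finger_gap: 0.0511
t 19.4 phi -168.6 tilt 0.11 gap 51.1 F [-0.   0.6  0.7] tcp [ 0.608  -0.2475  0.2898] ch [  21.6 -586.6]
turn z 0.0 then shift x -0.2 y -0.4 z 112.8
```

View pics/w5.png

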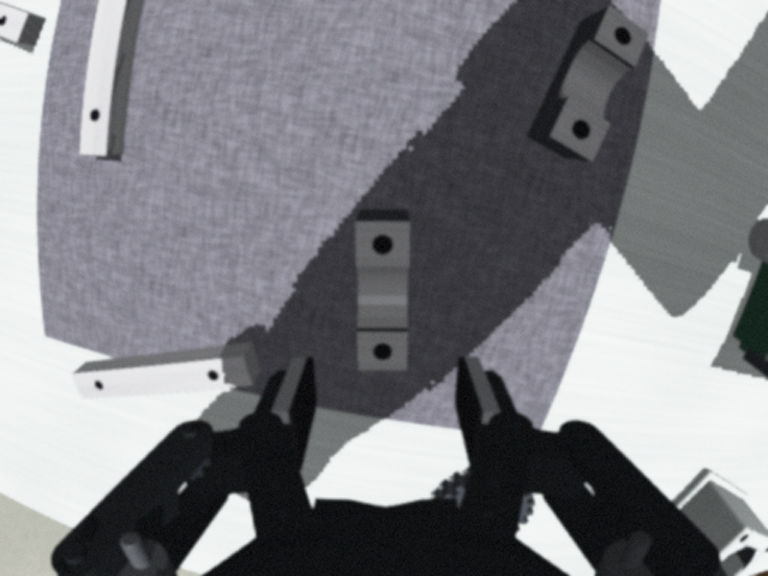

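```bash

python3 -m crank '[[0,-0.7,30,0,0,0,0.6],[0,0,40,0,0,0,0.6],[0,0,30,0,0,0,0.6],[0,0,12.5,0,0,0,0.6],[0,0,0,0,0,0,0.6],[0,0,0,0,0,0,0],[0,0,0,0,0,0,0],[0,0,0,0,0,0,0]]'
python3 -m crank '[[0,0,-15,0,0,0,0],[0,0,-45,0,0,0,0],[0,0,-55,0,0,0,0],[0,0,-45,0,0,0,0],[0,0,0,0,0,7,0],[0,0,0,0,0,7,0],[0,0,0,0,0,0,0],[0,0,0,0,0,0,0]]'
python3 - <<'E'
from h import *
x,y=ch(-46,-145);plan(x,y,.238,177.4)
E
```

```text
clock: 20.4
tcp_pos: [0.6086, -0.2491, 0.1781]
orientation: [0.001, -0.099, 0.995, -0.001]
wrist_force: [-0.2, -0.5, 6.6]
finger_gap: 0.0268
clock: 21.4
tcp_pos: [0.6075, -0.2484, 0.3357]
orientation: [-0.001, 0.022, 1.0, 0.0]
wrist_force: [-0.7, -0.6, -4.4]
finger_gap: 0.0267
t 21.4 phi 177.5 tilt 0.07 gap 26.7 F [-0.7 -0.6 -4.4] tcp [ 0.6075 -0.2484  0.3357] ch [  21.2 -587.6]
turn z 0.1 then shift x 67.2 y 442.6 z 97.7
```

```bash

python3 -m crank '[[5,36,0,0,0,0,0],[9,60,0,0,0,0,0],[9,60,0,0,0,0,0],[9,60,0,0,0,0,0],[9,60,0,0,0,0,0],[9,60,0,0,0,0,0],[9,60,0,0,0,0,0],[6,35,0,0,0,0,0]]'
python3 -m crank '[[1,10,10,0,0,0,0],[0,1.5,40,0,0,0,0],[0,0,20,0,0,0,0],[0,0,17,0,0,0,0],[0,0,0,0,0,0,0],[0,0,0,0,0,0,0],[0,0,0,0,0,0,0],[0,0,0,0,0,0,0]]'
python3 - <<'E'
from h import *
x,y=ch(-46,-145);plan(x,y,.2345,177.4)
E
```

```text
clock: 22.4
tcp_pos: [0.5617, 0.1878, 0.336]
orientation: [-0.0, 0.021, 1.0, 0.0]
wrist_force: [-0.1, 0.7, -5.6]
finger_gap: 0.0267
clock: 23.4
tcp_pos: [0.5625, 0.1965, 0.25]
orientation: [0.001, 0.023, 1.0, 0.0]
wrist_force: [0.2, 0.4, -4.7]
finger_gap: 0.027
t 23.4 phi 177.4 tilt 0.10 gap 27.0 F [ 0.2  0.4 -4.7] tcp [0.5625 0.1965 0.25  ] ch [ -43.9 -145.2]
turn z -0.0 then shift x 2.1 y 0.2 z 15.5
```

```bash

python3 -m crank '[[2,0,11,0,0,0,0],[0,0,4.5,0,0,0,0],[0,0,0,0,0,0,0],[0,0,0,0,0,0,0.45],[0,0,0,0,0,0,0.45],[0,0,-20,0,0,0,0.45],[0,0,-50,0,0,0,0.45],[0,0,-40,0,0,0,0.45]]'
python3 - <<'E'
from h import *
plan(.4687,-.1594,.29,166.5)
E
```

```text
clock: 24.4
tcp_pos: [0.5605, 0.1966, 0.3452]
orientation: [0.001, 0.023, 1.0, 0.0]
wrist_force: [0.1, -0.6, 0.9]
finger_gap: 0.0388
t 24.4 phi 177.4 tilt 0.07 gap 38.8 F [ 0.1 -0.6  0.9] tcp [0.5605 0.1966 0.3452] ch [ -46.  -145.1]
turn z 10.9 then shift x 6.2 y -367.6 z 55.2
```

```bash

python3 -m crank '[[0,0,0,0,0,5.5,0.6],[0,0,0,0,0,5.4,0.6],[0.6,-40,0,0,0,0,0.6],[1,-60,0,0,0,0,0.6],[1,-60,0,0,0,0,0.6],[1,-60,0,0,0,0,0.6],[1,-60,0,0,0,0,0.6],[1,-50,0,0,0,0,0.6]]'
python3 -m crank '[[0.6,-37,15,0,0,0,0.6],[0,0,30,0,0,0,0.6],[0,0,10,0,0,0,0.6],[0,0,0,0,0,0,0.6],[0,0,0,0,0,0,0.6],[0,0,0,0,0,0,0.6],[0,0,0,0,0,0,0.6],[0,0,0,0,0,0,0.6]]'
python3 - <<'E'
from h import *
plan(.4687,-.1594,.177,166.5)
snap('wrist','w6',None,1.5)
E
```

```text
clock: 25.4
tcp_pos: [0.477, -0.1251, 0.3439]
orientation: [0.001, 0.118, 0.993, -0.0]
wrist_force: [0.3, -0.1, -0.5]
finger_gap: 0.0513
clock: 26.4
tcp_pos: [0.4684, -0.1587, 0.2889]
orientation: [0.0, 0.118, 0.993, -0.0]
wrist_force: [0.4, -0.3, 0.4]
finger_gap: 0.0512
t 26.4 phi 166.5 tilt 0.04 gap 51.2 F [ 0.4 -0.3  0.4] tcp [ 0.4684 -0.1587  0.2889] ch [-121.9 -504.3]
turn z -0.0 then shift x -0.5 y -0.6 z 111.9
```

View pics/w6.png

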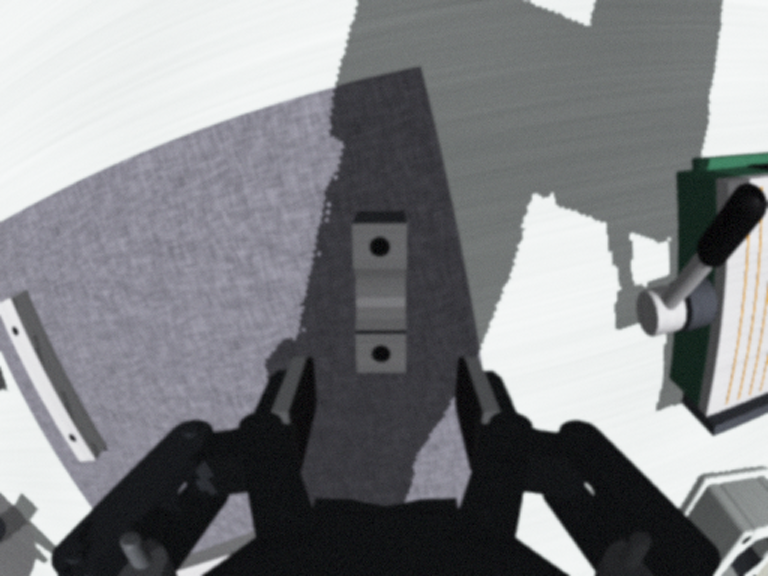

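```bash

python3 -m crank '[[0,-1.5,30,0,0,0,0.6],[0,0,40,0,0,0,0.6],[0,0,30,0,0,0,0.6],[0,0,12,0,0,0,0.6],[0,0,0,0,0,0,0.6],[0,0,0,0,0,0,0],[0,0,0,0,0,0,0],[0,0,0,0,0,0,0]]'
python3 -m crank '[[0,0,-15,0,0,0,0],[0,0,-45,0,0,0,0],[0,0,-55,0,0,0,0],[0,0,-45,0,0,0,0],[0,0,0,0,0,-5.5,0],[0,0,0,0,0,-5.4,0],[0,0,0,0,0,0,0],[0,0,0,0,0,0,0]]'
python3 - <<'E'
from h import *
x,y=ch(-46,-197);plan(x,y,.238,177.4)
E
```

```text
clock: 27.45
tcp_pos: [0.4686, -0.1609, 0.1781]
orientation: [0.001, 0.118, 0.993, -0.001]
wrist_force: [-1.9, -0.8, 5.9]
finger_gap: 0.0264
clock: 28.45
tcp_pos: [0.4676, -0.16, 0.3364]
orientation: [-0.0, 0.024, 1.0, 0.0]
wrist_force: [-0.4, -0.6, -5.2]
finger_gap: 0.027
t 28.4 phi 177.3 tilt 0.05 gap 27.0 F [-0.4 -0.6 -5.2] tcp [ 0.4676 -0.16    0.3364] ch [-122.6 -505.6]
turn z -0.1 then shift x -76.6 y 308.6 z 98.4
```

```bash

python3 -m crank '[[-9,36,0,0,0,0,0],[-14,56,0,0,0,0,0],[-14,56,0,0,0,0,0],[-14,56,0,0,0,0,0],[-14,56,0,0,0,0,0],[-9,36,10,0,0,0,0],[-2.5,12,10,0,0,0,0],[0,0,0,0,0,0,0]]'
python3 -m crank '[[0,0.5,20,0,0,0,0],[0,0,30,0,0,0,0],[0,0,12,0,0,0,0],[0,0,4,0,0,0,0],[0,0,0,0,0,0,0],[0,0,0,0,0,0,0],[0,0,0,0,0,0,0],[0,0,0,0,0,0,0]]'
python3 - <<'E'
from h import *
x,y=ch(-46,-197);plan(x,y,.2345,177.4)
E
```

```text
clock: 29.45
tcp_pos: [0.5578, 0.1443, 0.315]
orientation: [-0.002, 0.023, 1.0, -0.0]
wrist_force: [-0.1, -0.6, -5.4]
finger_gap: 0.0269
clock: 30.45
tcp_pos: [0.5586, 0.1445, 0.251]
orientation: [0.0, 0.023, 1.0, -0.0]
wrist_force: [0.5, 0.2, -6.0]
finger_gap: 0.0266
t 30.4 phi 177.4 tilt 0.04 gap 26.6 F [ 0.5  0.2 -6. ] tcp [0.5586 0.1445 0.251 ] ch [ -45.5 -197.3]
turn z -0.0 then shift x 0.5 y 0.3 z 16.5
```

```bash

python3 -m crank '[[0,0,12,0,0,0,0],[0,0,4.5,0,0,0,0],[0,0,0,0,0,0,0],[0,0,0,0,0,0,0.45],[0,0,0,0,0,0,0.45],[0,0,-20,0,0,0,0.45],[0,0,-50,0,0,0,0.45],[0,-48,-20,0,0,0,0.45]]'
python3 -m crank '[[0,0,0,0,0,-10.6,0.5],[0,0,0,0,0,-10.6,0.5],[0,0,0,0,0,-10.6,0.5],[0,0,0,0,0,-10.6,0.5],[0,0,0,0,0,-10.6,0.5],[0,0,0,0,0,-10.6,0.5],[0,0,0,0,0,-10.6,0.5],[0,0,0,0,0,-10.6,0.5]]'
python3 - <<'E'
from h import *
x,y=ch(-42,-248);plan(x,y,.236,267.4)
snap('wrist','w7',None,1.5)
snap('top','t7',(90,145,230,245),5.5)
E
```

```text
clock: 31.45
tcp_pos: [0.5576, 0.098, 0.3273]
orientation: [0.003, 0.021, 1.0, 0.0]
wrist_force: [1.8, -0.6, 0.3]
finger_gap: 0.0384
clock: 32.45
tcp_pos: [0.5566, 0.0964, 0.3244]
orientation: [0.0, -0.659, 0.752, -0.0]
wrist_force: [0.1, -0.5, 0.4]
finger_gap: 0.0424
t 32.5 phi -97.5 tilt 0.07 gap 42.4 F [ 0.1 -0.5  0.4] tcp [0.5566 0.0964 0.3244] ch [ -45.3 -245.4]
turn z -4.9 then shift x 2.6 y -3.3 z 88.4
```

View pics/w7.png

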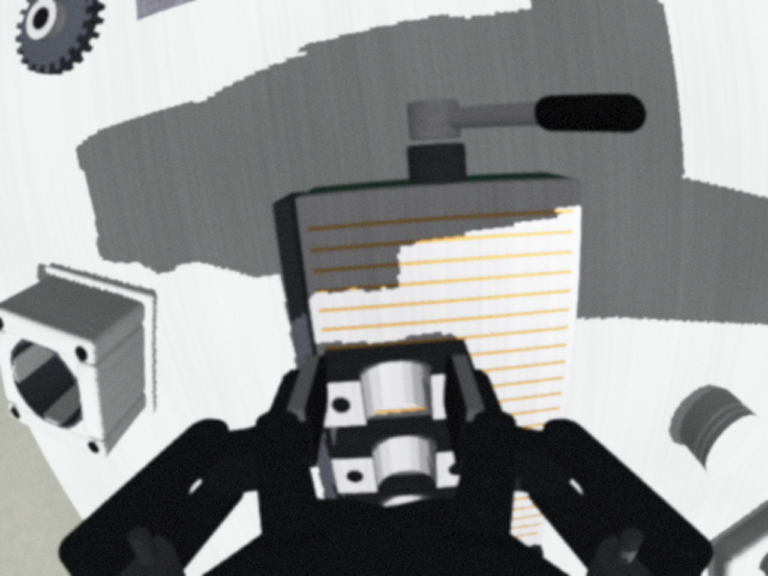

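View pics/t7.png

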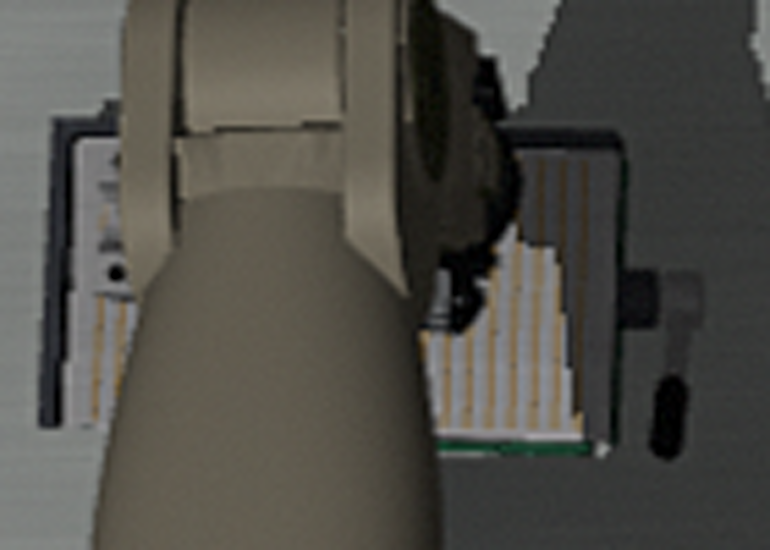

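```bash

python3 -m crank '[[0,0,0,0,0,-4.9,0.4],[2.5,-3,30,0,0,0,0.4],[0,0,30,0,0,0,0.4],[0,0,20,0,0,0,0.4],[0,0,8,0,0,0,0.4],[0,0,0,0,0,0,0.4],[0,0,0,0,0,0,0.4],[0,0,0,0,0,0,0.4]]'
python3 - <<'E'
from h import *
x,y=ch(-42,-135);plan(x,y,.236,267.4)
snap('scene','s7',(200,80,400,230),4)
E
```

```text
clock: 33.55
tcp_pos: [0.5596, 0.0938, 0.2371]
orientation: [0.001, -0.689, 0.725, -0.001]
wrist_force: [-0.8, -0.3, -0.3]
finger_gap: 0.0342
t 33.5 phi -93.0 tilt 0.11 gap 34.2 F [-0.8 -0.3 -0.3] tcp [0.5596 0.0938 0.2371] ch [ -42.2 -247.8]
turn z -0.4 then shift x -112.8 y -0.2 z 1.1
```

View pics/s7.png

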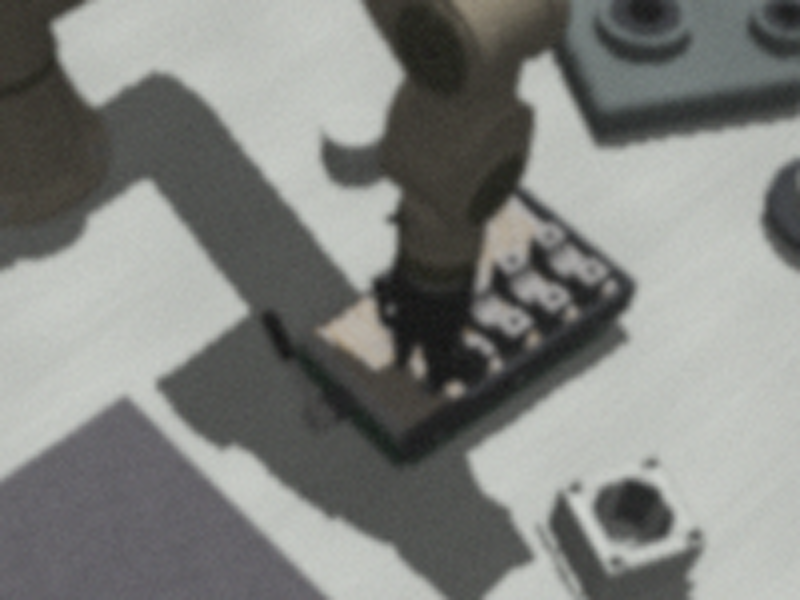

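```bash

python3 -m crank '[[-10,0,0.5,0,0,-0.3,0.4],[-10,0,0,0,0,0,0.4],[-6,0,0,0,0,0,0.4],[-6,0,0,0,0,0,0.4],[-6,0,0,0,0,0,0.4],[-6,0,0,0,0,0,0.4],[-6,0,0,0,0,0,0.4],[-6,0,0,0,0,0,0.4]]'
python3 -m crank '[[-7,0,0,0,0,0,0.4],[-7,0,0,0,0,0,0.4],[-7,0,0,0,0,0,0.4],[-7,0,0,0,0,0,0.4],[-7,0,0,0,0,0,0.4],[-7,0,0,0,0,0,0.4],[-7,0,0,0,0,0,0.4],[-3,0,0,0,0,0,0.4]]'
python3 - <<'E'
from h import *
x,y=ch(-42,-123);plan(x,y,.236,267.4)
snap('wrist','w8',None,1.5)
E
```

```text
clock: 34.6
tcp_pos: [0.5618, 0.1489, 0.2356]
orientation: [-0.002, -0.69, 0.724, -0.002]
wrist_force: [-0.4, -8.4, 2.0]
finger_gap: 0.0343
clock: 35.6
tcp_pos: [0.5642, 0.199, 0.2357]
orientation: [-0.004, -0.69, 0.724, -0.004]
wrist_force: [-0.5, -18.2, 5.2]
finger_gap: 0.0343
t 35.6 phi -92.8 tilt 0.57 gap 34.3 F [ -0.5 -18.2   5.2] tcp [0.5642 0.199  0.2357] ch [ -42.4 -142.6]
turn z -0.2 then shift x -19.6 y -0.4 z -0.3
```

View pics/w8.png

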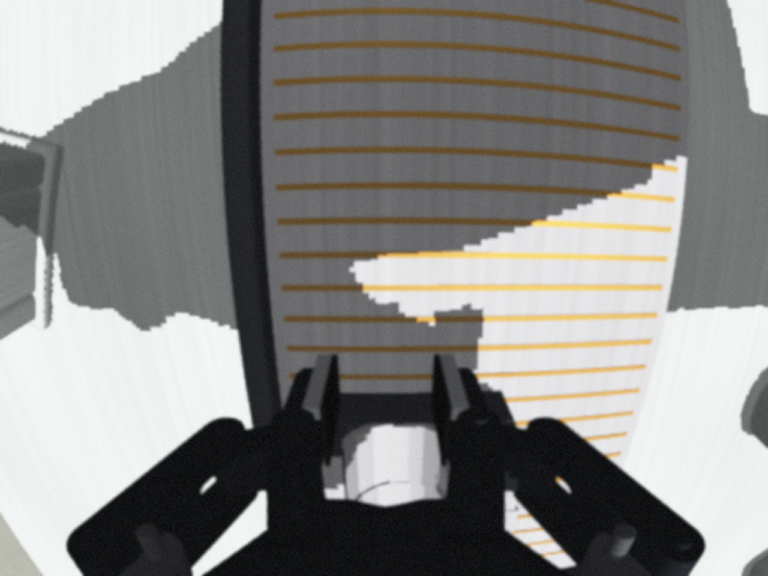

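```bash

python3 -m crank '[[-3,0,0,0,0,0,0.4],[-3,0,0,0,0,0,0.4],[-3,0,0,0,0,0,0.4],[-2,0,0,0,0,0,0.4],[-2,0,0,0,0,0,0.4],[-2,0,0,0,0,0,0.4],[-1,0,0,0,0,0,0.4],[0,0,0,0,0,0,0.4]]'
python3 - <<'E'
from h import *
x,y=ch(-42,-123);plan(x,y,.236,267.4)
E
```

```text
clock: 36.65
tcp_pos: [0.5649, 0.2145, 0.2357]
orientation: [-0.004, -0.689, 0.724, -0.003]
wrist_force: [-0.7, -17.7, 5.4]
finger_gap: 0.0342
t 36.6 phi -92.8 tilt 0.57 gap 34.2 F [ -0.7 -17.7   5.4] tcp [0.5649 0.2145 0.2357] ch [ -42.4 -127.1]
turn z -0.2 then shift x -4.1 y -0.4 z -0.3
```

```bash

python3 -m crank '[[-1,0,0,0,0,0,0.4],[-1,0,0,0,0,0,0.4],[-1,0,0,0,0,0,0.4],[-1,0,0,0,0,0,0.4],[0,0,0,0,0,0,0.4],[0,0,0,0,0,0,0.4],[0,0,0,0,0,0,0.4],[0,0,0,0,0,0,0.4]]'
python3 - <<'E'
from h import *
x,y=ch(-42,-123);plan(x,y,.236,267.4)
E
```

```text
clock: 37.65
tcp_pos: [0.565, 0.2183, 0.2357]
orientation: [-0.004, -0.689, 0.724, -0.004]
wrist_force: [-0.9, -18.3, 6.1]
finger_gap: 0.0339
t 37.6 phi -92.8 tilt 0.59 gap 33.9 F [ -0.9 -18.3   6.1] tcp [0.565  0.2183 0.2357] ch [ -42.4 -123.3]
turn z -0.2 then shift x -0.3 y -0.4 z -0.3
```

```bash

python3 -m crank '[[-1,0,0,0,0,0,0.4],[-1,0,0,0,0,0,0.4],[-1,0,0,0,0,0,0.4],[0,0,0,0,0,0,0.4],[0,0,0,0,0,0,0.4],[0,0,0,0,0,0,0.4],[0,0,0,0,0,0,0.4],[0,0,0,0,0,0,0.4]]'
python3 - <<'E'
from h import *
x,y=ch(-42,-123);plan(x,y,.236,267.4)
E
```

```text
clock: 38.65
tcp_pos: [0.5651, 0.2192, 0.2357]
orientation: [-0.006, -0.689, 0.725, -0.005]
wrist_force: [-2.0, -28.1, 7.8]
finger_gap: 0.0344
t 38.6 phi -93.0 tilt 0.91 gap 34.4 F [ -2.  -28.1   7.8] tcp [0.5651 0.2192 0.2357] ch [ -42.4 -122.4]
turn z -0.4 then shift x 0.6 y -0.4 z -0.3
```

```bash

python3 -m crank '[[-1,0,0,0,0,0,0.4],[-1,0,0,0,0,0,0.4],[0,0,0,0,0,0,0.4],[0,0,0,0,0,0,0.4],[0,0,0,0,0,0,0.4],[4,0,0,0,0,0,0.4],[30,0,-10,0,0,0,0.4],[40,0,-40,0,0,0,0.4]]'
python3 - <<'E'
from h import *
plan(.4847,-.4421,.29,182.6)
snap('wrist','w9',None,1.5)
snap('scene','s9',(200,80,400,230),4)
E
```

```text
clock: 39.65
tcp_pos: [0.5607, 0.1525, 0.2835]
orientation: [-0.002, -0.691, 0.723, 0.002]
wrist_force: [-0.4, -0.6, -0.0]
finger_gap: 0.0338
t 39.6 phi -92.5 tilt 0.32 gap 33.8 F [-0.4 -0.6 -0. ] tcp [0.5607 0.1525 0.2835] ch [ -43.7 -189.2]
turn z 84.9 then shift x 102.9 y -590.6 z -6.5
```

View pics/w9.png

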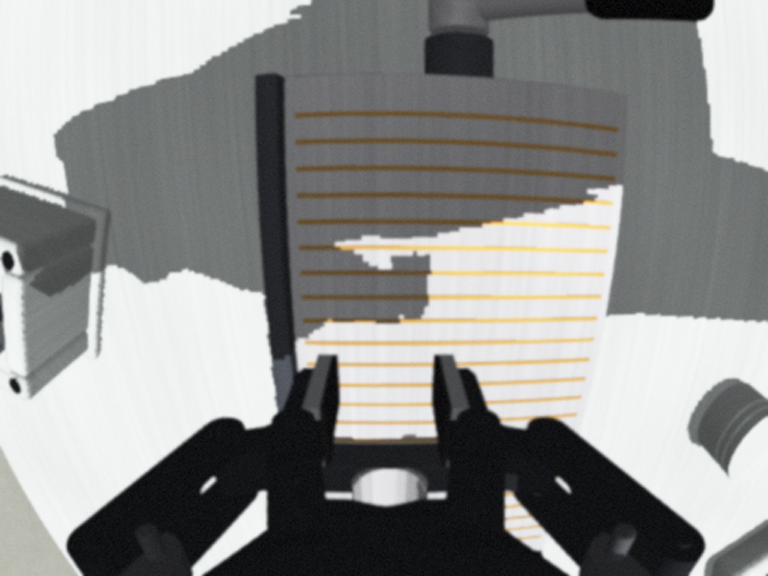

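View pics/s9.png

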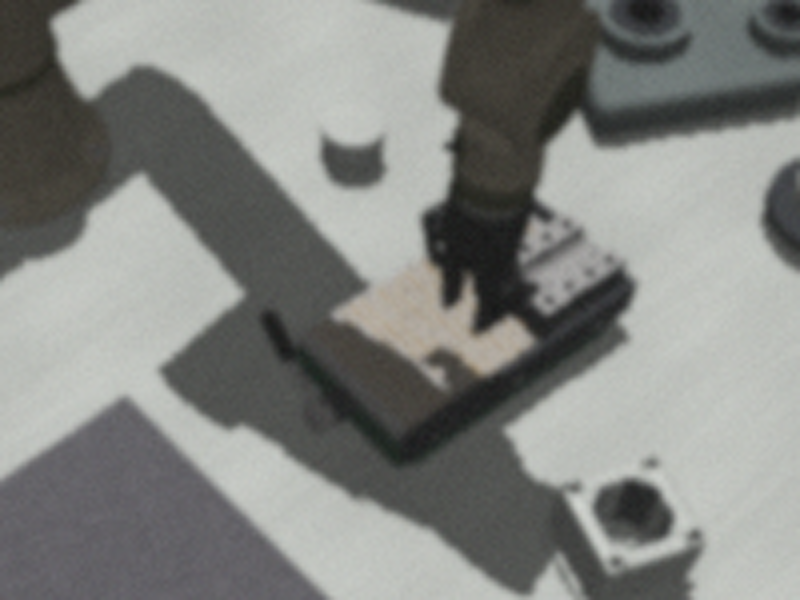

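```bash

python3 -m crank '[[0,0,-40,0,0,10.6,0.6],[0,0,-20,0,0,10.6,0.6],[0,0,0,0,0,10.6,0.6],[0,0,0,0,0,10.6,0.6],[0,0,0,0,0,10.6,0.6],[0,0,0,0,0,10.6,0.6],[0,0,0,0,0,10.6,0.6],[0,0,0,0,0,10.7,0.6]]'
python3 - <<'E'
from h import *
plan(.4847,-.4421,.29,182.6)
snap('top','t10',None,1.5)
E
```

```text
clock: 40.75
tcp_pos: [0.5618, 0.1536, 0.345]
orientation: [-0.0, -0.019, 1.0, 0.0]
wrist_force: [-0.1, -0.0, -0.6]
finger_gap: 0.0514
t 40.8 phi -177.9 tilt 0.04 gap 51.4 F [-0.1 -0.  -0.6] tcp [0.5618 0.1536 0.345 ] ch [ -42.7 -188.1]
turn z -0.5 then shift x 104.1 y -591.5 z 55.0
```

View pics/t10.png

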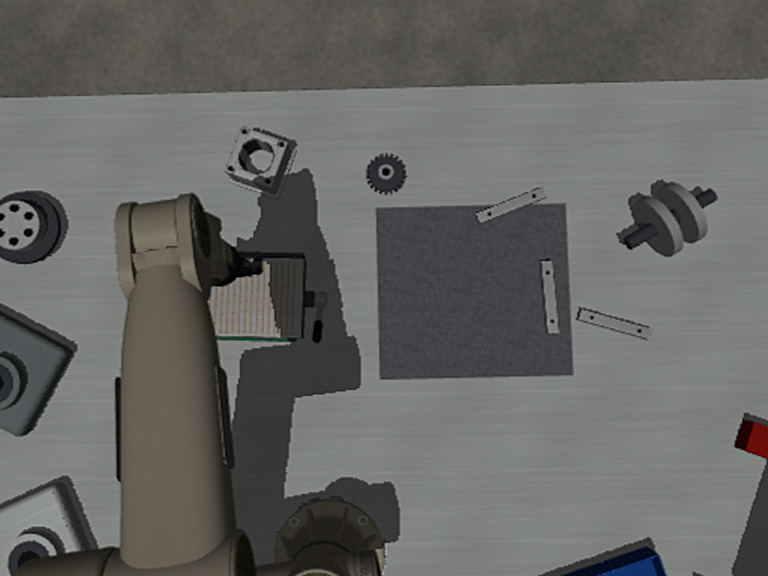

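```bash
python3 - <<'E'
from h import *
im=cv2.imread('pics/raw_t10.png')
a=im[160:240,310:440];cv2.imwrite('pics/a10.png',cv2.resize(a,None,fx=6,fy=6,interpolation=cv2.INTER_CUBIC))
E
```

```text
(no output)
```

View pics/a10.png

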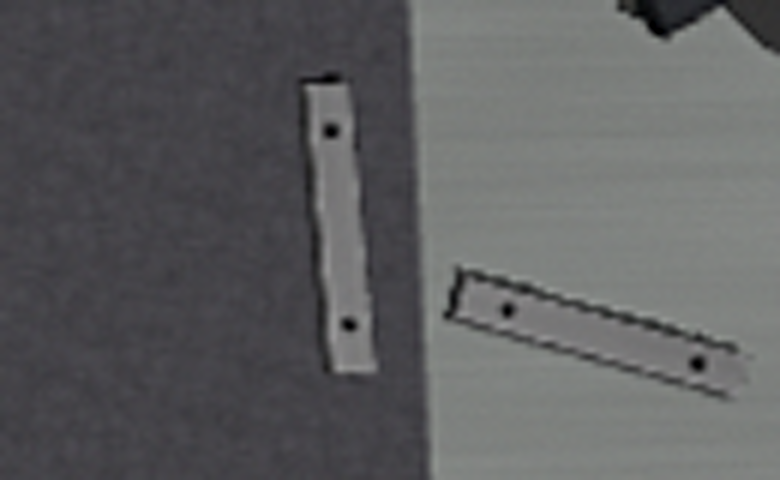

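Bar b2 (the initially nearest one) was knocked ~3 cm; its holes are now at crop (331,130) and (348,324). Candidates at start: b1 (0.81 m), b2 (0.66 m), b3 (0.75 m), so b2 is still the one.

```bash
python3 - <<'E'
from h import *
f=lambda u,v:at_z('top',310+(u+.5)/6-.5,160+(v+.5)/6-.5,.022)
P,Q=f(331,130),f(348,324);m=(P+Q)/2;d=P-Q;a=np.degrees(np.arctan2(d[1],d[0]));print(m.round(4),a)
plan(m[0],m[1],.29,180+a)
E
```

```text
[ 0.5131 -0.4614  0.022 ] 2.649554667101749
t 40.8 phi -178.2 tilt 0.04 gap 51.4 F [ 0.2 -0.1  1. ] tcp [0.5618 0.1535 0.345 ] ch [ -42.7 -188.1]
turn z -0.8 then shift x 77.1 y -612.1 z 55.0
```

```bash

python3 -m crank '[[5,-40,0,0,0,-0.8,0.6],[7.5,-60,0,0,0,0,0.6],[7.5,-60,0,0,0,0,0.6],[7.5,-60,0,0,0,0,0.6],[7.5,-60,0,0,0,0,0.6],[7.5,-60,0,0,0,0,0.6],[7.5,-60,0,0,0,0,0.6],[7.5,-60,0,0,0,0,0.6]]'
python3 -m crank '[[7.5,-60,0,0,0,0,0.6],[7.5,-58,10,0,0,0,0.6],[4,-30,20,0,0,0,0.6],[0,-4,15,0,0,0,0.6],[0,0,10,0,0,0,0.6],[0,0,0,0,0,0,0.6],[0,0,0,0,0,0,0.6],[0,0,0,0,0,0,0.6]]'
python3 - <<'E'
from h import *
plan(.5131,-.4614,.17,182.65)
snap('wrist','w11',None,1.5)
E
```

```text
clock: 41.8
tcp_pos: [0.5302, -0.3112, 0.3453]
orientation: [0.0, -0.03, 1.0, 0.0]
wrist_force: [1.4, -0.8, -0.8]
finger_gap: 0.0513
clock: 42.8
tcp_pos: [0.5204, -0.462, 0.2919]
orientation: [0.001, -0.029, 1.0, -0.001]
wrist_force: [-0.1, -1.1, 0.5]
finger_gap: 0.0509
t 42.8 phi -176.7 tilt 0.11 gap 50.9 F [-0.1 -1.1  0.5] tcp [ 0.5204 -0.462   0.2919] ch [ -56.1 -804.8]
turn z 0.7 then shift x 7.3 y 0.9 z 121.9
```

View pics/w11.png

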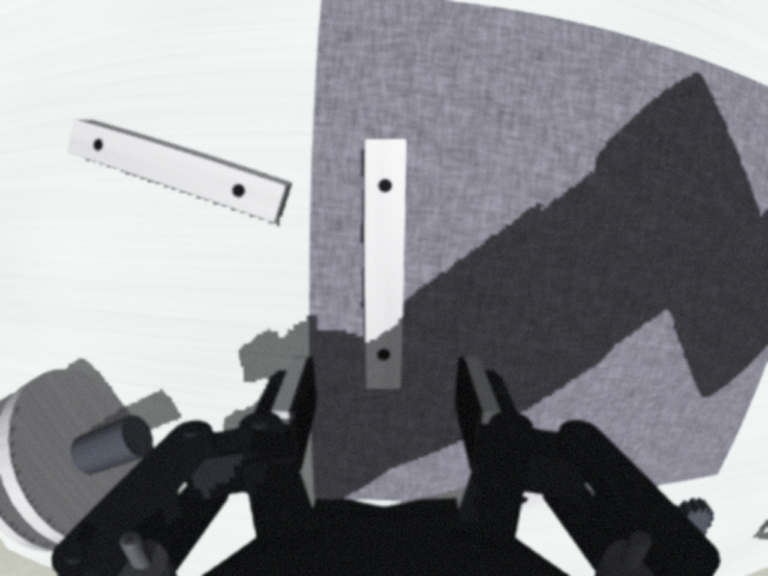

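```bash

python3 -m crank '[[7,0.5,30,0,0,0.7,0.6],[0,0,40,0,0,0,0.6],[0,0,30,0,0,0,0.6],[0,0,18,0,0,0,0.6],[0,0,0,0,0,0,0.6],[0,0,0,0,0,0,0],[0,0,0,0,0,0,0],[0,0,0,0,0,0,0]]' 60
python3 -m crank '[[0,0,0,0,0,0,0],[0,0,-15,0,0,0,0],[0,0,-45,0,0,0,0],[0,0,-55,0,0,0,0],[0,0,-45,0,0,0,0],[0,0,0,0,0,0,0],[0,0,0,0,0,0,0],[0,0,0,0,0,0,0]]'
python3 - <<'E'
from h import *
x,y=ch(-118,-80);plan(x,y,.29,267.4)
snap('wrist','w12',None,1.5)
E
```

```text
clock: 43.85
tcp_pos: [0.5132, -0.463, 0.1739]
orientation: [0.001, -0.022, 1.0, -0.001]
wrist_force: [0.4, 0.0, 5.2]
finger_gap: 0.0208
clock: 44.85
tcp_pos: [0.5123, -0.4618, 0.3295]
orientation: [-0.002, -0.022, 1.0, 0.002]
wrist_force: [-1.0, 0.4, -5.0]
finger_gap: 0.0211
t 44.9 phi -177.4 tilt 0.31 gap 21.1 F [-1.   0.4 -5. ] tcp [ 0.5123 -0.4618  0.3295] ch [ -64.3 -805.1]
turn z -84.8 then shift x -725.1 y 53.7 z 39.5
```

View pics/w12.png

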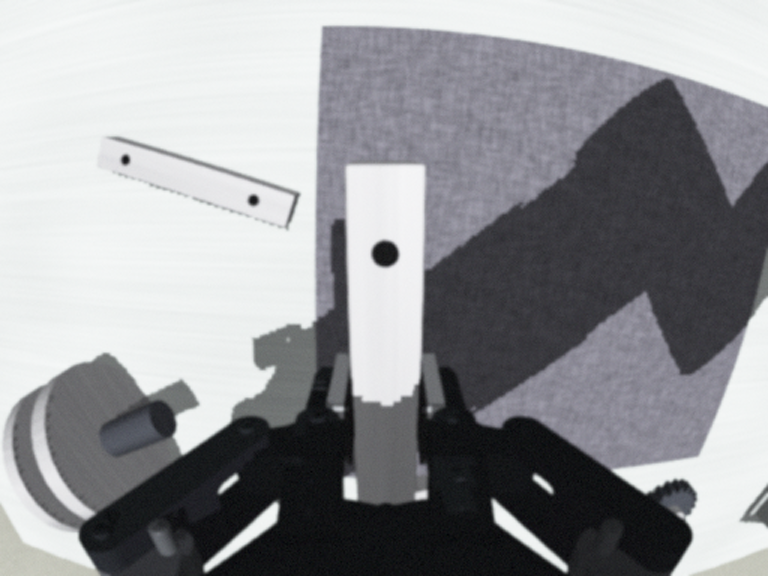

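```bash

python3 -m crank '[[0,0,-10,0,0,-10.6,0],[0,0,0,0,0,-10.6,0],[0,0,0,0,0,-10.6,0],[0,0,0,0,0,-10.6,0],[0,0,0,0,0,-10.6,0],[0,0,0,0,0,-10.6,0],[0,0,0,0,0,-10.6,0],[0,0,0,0,0,-10.6,0]]'
python3 - <<'E'
from h import *
x,y=ch(-122,-82);plan(x,y,.29,267.4)
E
```

```text
clock: 45.9
tcp_pos: [0.5126, -0.4623, 0.3406]
orientation: [0.0, -0.693, 0.721, 0.002]
wrist_force: [-1.0, -0.0, -5.0]
finger_gap: 0.0211
t 45.9 phi -92.3 tilt 0.18 gap 21.1 F [-1. -0. -5.] tcp [ 0.5126 -0.4623  0.3406] ch [ -63.9 -805.5]
turn z 0.3 then shift x -723.5 y 58.1 z 50.6
```

```bash

python3 -m crank '[[-36,3,0,0,0,0.3,0],[-60,5,0,0,0,0,0],[-60,5,0,0,0,0,0],[-60,5,0,0,0,0,0],[-60,5,0,0,0,0,0],[-60,5,0,0,0,0,0],[-60,5,0,0,0,0,0],[-60,5,0,0,0,0,0]]'
python3 -m crank '[[-60,5,0,0,0,0,0],[-60,5,0,0,0,0,0],[-60,5,0,0,0,0,0],[-50,3,10,0,0,0,0],[-25,2,15,0,0,0,0],[-11,0,15,0,0,0,0],[0,0,10,0,0,0,0],[0,0,0,0,0,0,0]]'
python3 - <<'E'
from h import *
x,y=ch(-122,-82);plan(x,y,.231,267.4)
snap('wrist','w13',None,1.5)
E
```

```text
clock: 46.9
tcp_pos: [0.4973, -0.0032, 0.3416]
orientation: [-0.0, -0.689, 0.725, 0.001]
wrist_force: [1.0, 0.5, -4.7]
finger_gap: 0.0206
clock: 47.9
tcp_pos: [0.4913, 0.2603, 0.2912]
orientation: [-0.002, -0.688, 0.725, 0.0]
wrist_force: [0.5, -0.3, -4.6]
finger_gap: 0.0208
t 47.9 phi -93.0 tilt 0.19 gap 20.8 F [ 0.5 -0.3 -4.6] tcp [0.4913 0.2603 0.2912] ch [-118.   -84.7]
turn z -0.4 then shift x -2.7 y 4.0 z 60.2
```

View pics/w13.png

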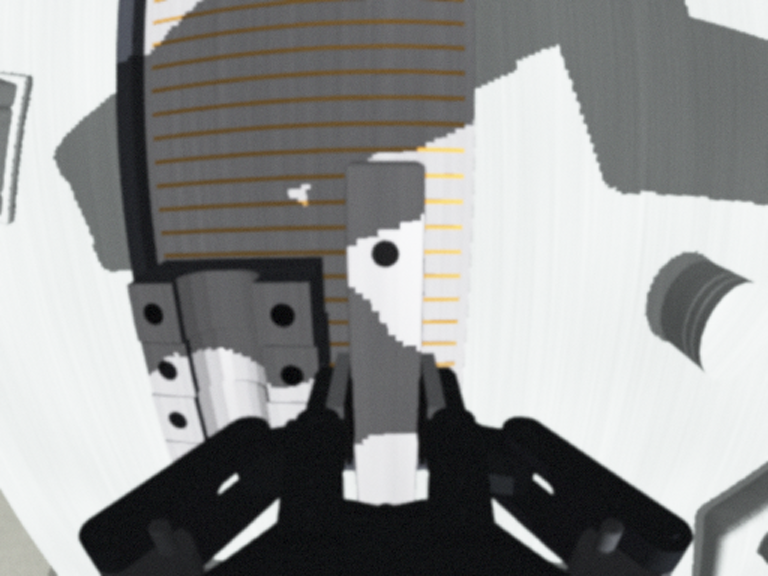

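```bash

python3 -m crank '[[-1,4,15,0,0,-0.3,0],[0,0,25,0,0,0,0],[0,0,12,0,0,0,0],[0,0,3,0,0,0,0],[0,0,0,0,0,0,0],[0,0,0,0,0,0,0],[0,0,2,0,0,0,0],[0,0,1,0,0,0,0]]'
python3 - <<'E'
from h import *
x,y=ch(-122,-82);plan(x,y,.231,267.4)
E
```

```text
clock: 48.95
tcp_pos: [0.4878, 0.2628, 0.2347]
orientation: [0.0, -0.691, 0.723, -0.0]
wrist_force: [-0.6, -0.5, -4.8]
finger_gap: 0.0203
t 49.0 phi -92.6 tilt 0.03 gap 20.3 F [-0.6 -0.5 -4.8] tcp [0.4878 0.2628 0.2347] ch [-121.6  -82.3]
turn z -0.0 then shift x -0.3 y 0.4 z 3.7
```

```bash

python3 -m crank '[[0,0,3,0,0,0,0],[0,0,1.5,0,0,0,0],[0,0,0,0,0,0,0],[0,0,0,0,0,0,0.4],[0,0,0,0,0,0,0.4],[0,0,0,0,0,0,0.4],[0,0,-20,0,0,0,0.4],[0,0,-30,0,0,0,0.4]]'
python3 -m crank '[[40,0,0,0,0,0,0],[50,0,0,0,0,0,0],[10,0,0,0,0,0,0],[0,0,20,0,0,0,0],[0,0,20,0,0,0,0],[0,0,0,0,0,0,0],[0,0,0,0,0,0,0],[0,0,0,0,0,0,0]]'
python3 - <<'E'
from h import *
x,y=ch(-122,-168);plan(x,y,.235,267.4)
snap('wrist','w14',None,1.5)
E
```

```text
clock: 49.95
tcp_pos: [0.4878, 0.2626, 0.28]
orientation: [-0.0, -0.691, 0.723, -0.0]
wrist_force: [0.1, 0.4, 0.4]
finger_gap: 0.0343
clock: 50.95
tcp_pos: [0.4837, 0.1632, 0.241]
orientation: [0.001, -0.691, 0.723, -0.001]
wrist_force: [0.4, 0.6, 0.7]
finger_gap: 0.0002
t 51.0 phi -92.6 tilt 0.10 gap 0.2 F [0.4 0.6 0.7] tcp [0.4837 0.1632 0.241 ] ch [-121.2 -182. ]
turn z -0.0 then shift x -14.0 y 0.8 z 6.0
```

View pics/w14.png

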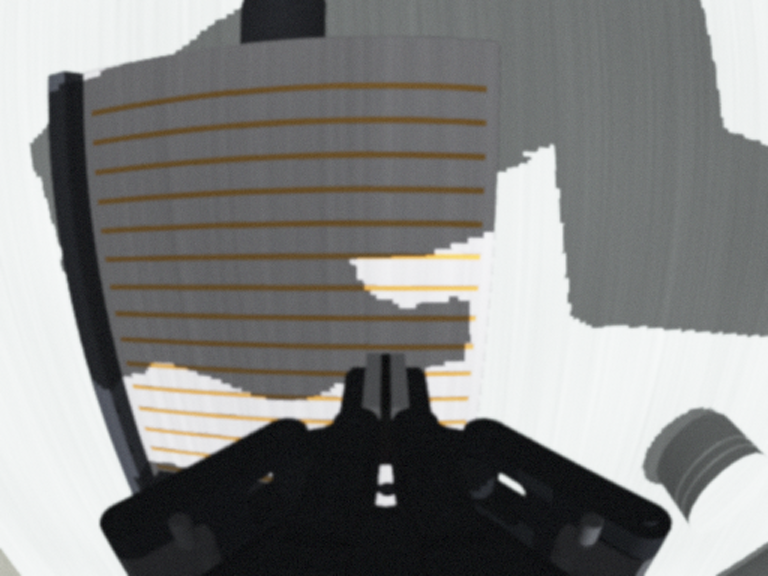

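```bash

python3 -m crank '[[0,0,5,0,0,0,0],[-6,0,0,0,0,0,0],[-4,0,0,0,0,0,0],[-2,0,0,0,0,0,0],[-2,0,0,0,0,0,0],[-2,0,0,0,0,0,0],[-2,0,0,0,0,0,0],[0,0,0,0,0,0,0]]'
python3 - <<'E'
from h import *
x,y=ch(-122,-161);plan(x,y,.235,267.4)
E
```

```text
clock: 52.0
tcp_pos: [0.484, 0.1808, 0.2351]
orientation: [-0.0, -0.691, 0.723, -0.0]
wrist_force: [0.1, -4.1, 1.1]
finger_gap: -0.0001
t 52.0 phi -92.6 tilt 0.01 gap -0.1 F [ 0.1 -4.1  1.1] tcp [0.484  0.1808 0.2351] ch [-121.7 -164.4]
turn z -0.0 then shift x -3.4 y 0.3 z 0.1
```

```bash

python3 -m crank '[[-1,0,0,0,0,0,0],[-1,0,0,0,0,0,0],[-1,0,0,0,0,0,0],[-1,0,0,0,0,0,0],[-1,0,0,0,0,0,0],[0,0,0,0,0,0,0],[0,0,0,0,0,0,0],[0,0,0,0,0,0,0]]'
python3 - <<'E'
from h import *
x,y=ch(-122,-161);plan(x,y,.235,267.4)
E
```

```text
clock: 53.0
tcp_pos: [0.4841, 0.1837, 0.2351]
orientation: [-0.003, -0.69, 0.724, -0.002]
wrist_force: [-0.8, -16.0, 5.2]
finger_gap: 0.0001
t 53.0 phi -92.8 tilt 0.41 gap 0.1 F [ -0.8 -16.    5.2] tcp [0.4841 0.1837 0.2351] ch [-121.7 -161.5]
turn z -0.2 then shift x -0.5 y 0.3 z 0.1
```

```bash

python3 -m crank '[[4,0,0,0,0,0,0],[15,0,-20,0,0,0,0],[0,0,-50,0,0,10.6,0.4],[0,0,0,0,0,10.6,0.7],[0,0,0,0,0,10.6,0.7],[0,0,0,0,0,10.6,0.7],[0,0,0,0,0,10.6,0.7],[0,0,0,0,0,10.6,0.7]]'
python3 -m crank '[[0,0,0,0,0,10.6,0.7],[0,0,0,0,0,10.6,0.7],[0,0,0,0,0,5,0.7],[0,0,0,0,0,0,0.7],[0,0,0,0,0,0,0.7],[0,0,0,0,0,0,0.7],[0,0,0,0,0,0,0.7],[0,0,0,0,0,0,0.7]]'
python3 - <<'E'
from h import *
x,y=ch(-163,-62);plan(x,y,.236,177.4)
snap('wrist','w15',None,1.5)
E
```

```text
clock: 54.0
tcp_pos: [0.4833, 0.1675, 0.305]
orientation: [0.0, -0.203, 0.979, 0.001]
wrist_force: [-0.1, -0.3, 0.2]
finger_gap: 0.0598
clock: 55.0
tcp_pos: [0.4833, 0.1668, 0.305]
orientation: [0.0, 0.021, 1.0, -0.0]
wrist_force: [-0.4, 0.2, 0.2]
finger_gap: 0.0595
t 55.0 phi 177.6 tilt 0.00 gap 59.5 F [-0.4  0.2  0.2] tcp [0.4833 0.1668 0.305 ] ch [-121.7 -178.4]
turn z 0.2 then shift x 41.3 y 116.4 z 69.0
```

View pics/w15.png

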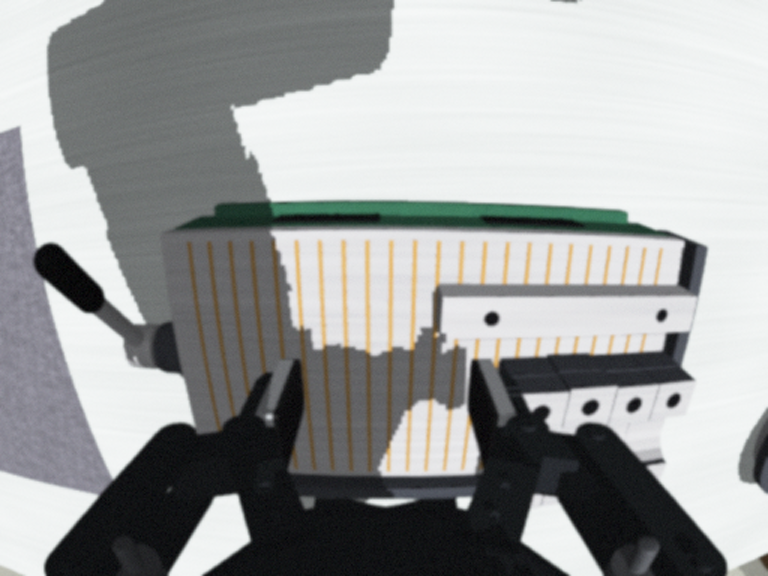

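```bash

python3 -m crank '[[41,30,0,0,0,0.2,0.5],[0,50,0,0,0,0,0.5],[0,36,0,0,0,0,0.5],[0,0,30,0,0,0,0.5],[0,0,30,0,0,0,0.5],[0,0,11.5,0,0,0,0.5],[0,0,0,0,0,0,0.5],[0,0,0,0,0,0,0.5]]'
python3 - <<'E'
from h import *
x,y=ch(-117,-62);plan(x,y,.233,177.4)
E
```

```text
clock: 56.05
tcp_pos: [0.4482, 0.2845, 0.2346]
orientation: [0.001, 0.023, 1.0, 0.0]
wrist_force: [-0.1, 0.5, 0.2]
finger_gap: 0.0425
t 56.0 phi 177.4 tilt 0.10 gap 42.5 F [-0.1  0.5  0.2] tcp [0.4482 0.2845 0.2346] ch [-162.1  -62.4]
turn z -0.0 then shift x -45.1 y 0.4 z 1.6
```

```bash

python3 -m crank '[[-8,0,1,0,0,0,0.5],[-6,0,0,0,0,0,0.5],[-4,0,0,0,0,0,0.5],[-4,0,0,0,0,0,0.5],[-4,0,0,0,0,0,0.5],[-4,0,0,0,0,0,0.5],[-4,0,0,0,0,0,0.5],[-2,0,0,0,0,0,0.5]]'
python3 - <<'E'
from h import *
x,y=ch(-117,-62);plan(x,y,.233,177.4)
E
python3 -m crank '[[-2,0,0,0,0,0,0.5],[-2,0,0,0,0,0,0.5],[-2,0,0,0,0,0,0.5],[-1,0,0,0,0,0,0.5],[-1,0,0,0,0,0,0.5],[0,0,0,0,0,0,0.5],[0,0,0,0,0,0,0.5],[0,0,0,0,0,0,0.5]]'
python3 - <<'E'
from h import *
x,y=ch(-117,-62);plan(x,y,.233,177.4)
snap('wrist','w16',None,1.5)
E
```

```text
clock: 57.05
tcp_pos: [0.4822, 0.2826, 0.2324]
orientation: [-0.002, 0.023, 1.0, -0.0]
wrist_force: [-6.4, -0.1, 7.0]
finger_gap: 0.0425
t 57.0 phi 177.4 tilt 0.24 gap 42.5 F [-6.4 -0.1  7. ] tcp [0.4822 0.2826 0.2324] ch [-128.1  -62.7]
turn z -0.0 then shift x -11.1 y 0.7 z -0.6
clock: 58.05
tcp_pos: [0.4885, 0.2823, 0.2323]
orientation: [-0.004, 0.022, 1.0, -0.0]
wrist_force: [-11.2, 1.3, 9.4]
finger_gap: 0.043
t 58.0 phi 177.4 tilt 0.45 gap 43.0 F [-11.2   1.3   9.4] tcp [0.4885 0.2823 0.2323] ch [-121.8  -62.8]
turn z 0.0 then shift x -4.8 y 0.8 z -0.7
```

View pics/w16.png

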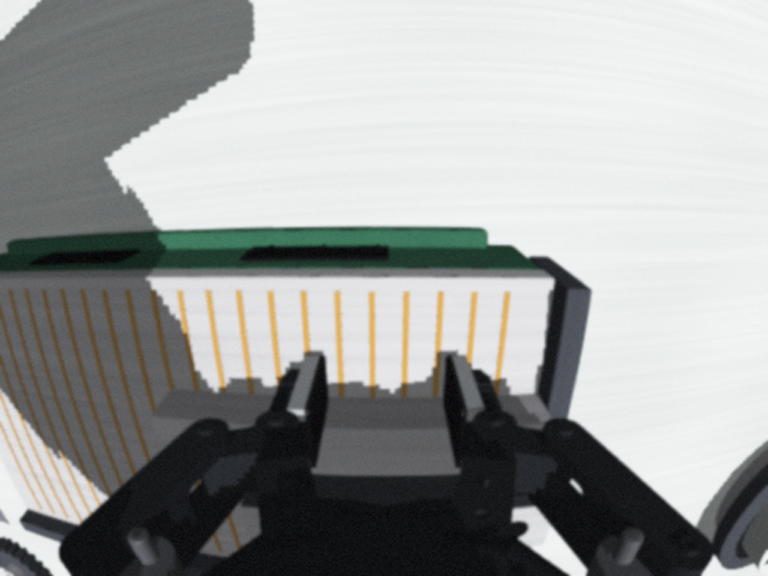

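```bash

python3 -m crank '[[-1,0,0,0,0,0,0.5],[-1,0,0,0,0,0,0.5],[-1,0,0,0,0,0,0.5],[-1,0,0,0,0,0,0.5],[0,0,0,0,0,0,0.5],[0,0,0,0,0,0,0.5],[0,0,0,0,0,0,0.5],[0,0,0,0,0,0,0.5]]'
python3 - <<'E'
from h import *
x,y=ch(-117,-62);plan(x,y,.233,177.4)
E
python3 -m crank '[[-1,0,0,0,0,0,0.5],[-1,0,0,0,0,0,0.5],[0,0,0,0,0,0,0.5],[0,0,0,0,0,0,0.5],[0,0,0,0,0,0,0.5],[0,0,0,0,0,0,0.5],[0,0,0,0,0,0,0.5],[0,0,0,0,0,0,0.5]]'
python3 - <<'E'
from h import *
x,y=ch(-117,-62);plan(x,y,.233,177.4)
E
```

```text
clock: 59.1
tcp_pos: [0.4902, 0.2822, 0.2323]
orientation: [-0.007, 0.022, 1.0, -0.0]
wrist_force: [-21.1, 2.4, 16.7]
finger_gap: 0.0428
t 59.1 phi 177.5 tilt 0.76 gap 42.8 F [-21.1   2.4  16.7] tcp [0.4902 0.2822 0.2323] ch [-120.1  -62.8]
turn z 0.1 then shift x -3.1 y 0.8 z -0.7
clock: 60.1
tcp_pos: [0.4912, 0.2822, 0.2323]
orientation: [-0.008, 0.022, 1.0, -0.0]
wrist_force: [-23.2, 1.8, 18.8]
finger_gap: 0.0424
t 60.1 phi 177.5 tilt 0.89 gap 42.4 F [-23.2   1.8  18.8] tcp [0.4912 0.2822 0.2323] ch [-119.1  -62.8]
turn z 0.1 then shift x -2.1 y 0.8 z -0.7
```

```bash

python3 -m crank '[[0,0,-1.5,0,0,0,0.5],[0,0,-1.5,0,0,0,0.5],[0,0,0,0,0,0,0.5],[0,0,0,0,0,0,0.5],[0,0,0,0,0,0,0.5],[0,0,0,0,0,0,0.5],[0,0,0,0,0,0,0.5],[0,0,0,0,0,0,0.5]]'
python3 - <<'E'
from h import *
x,y=ch(-117,-62);plan(x,y,.233,177.4)
E
python3 -m crank '[[-1,0,0,0,0,0,0.5],[-1,0,0,0,0,0,0.5],[0,0,0,0,0,0,0.5],[0,0,0,0,0,0,0.5],[0,0,0,0,0,0,0.5],[0,0,0,0,0,0,0.5],[0,0,0,0,0,0,0.5],[0,0,0,0,0,0,0.5]]'
python3 - <<'E'
from h import *
x,y=ch(-117,-62);plan(x,y,.233,177.4)
E
```

```text
clock: 61.1
tcp_pos: [0.4917, 0.2819, 0.2324]
orientation: [-0.008, 0.022, 1.0, -0.001]
wrist_force: [-15.7, 4.2, -0.2]
finger_gap: 0.0426
t 61.1 phi 177.5 tilt 0.96 gap 42.6 F [-15.7   4.2  -0.2] tcp [0.4917 0.2819 0.2324] ch [-118.6  -63. ]
turn z 0.1 then shift x -1.6 y 1.0 z -0.6
clock: 62.1
tcp_pos: [0.4924, 0.2819, 0.2324]
orientation: [-0.01, 0.021, 1.0, -0.001]
wrist_force: [-21.2, 2.8, 4.4]
finger_gap: 0.043
t 62.1 phi 177.5 tilt 1.13 gap 43.0 F [-21.2   2.8   4.4] tcp [0.4924 0.2819 0.2324] ch [-117.9  -63. ]
turn z 0.1 then shift x -0.9 y 1.0 z -0.6
```

```bash

python3 -m crank '[[-1,0,0,0,0,0,0.5],[-1,0,0,0,0,0,0.5],[-1,0,0,0,0,0,0.5],[0,0,0,0,0,0,0.5],[0,0,0,0,0,0,0.5],[0,0,0,0,0,0,0.5],[0,0,0,0,0,0,0.5],[0,0,0,0,0,0,0.5]]'
python3 - <<'E'
from h import *
x,y=ch(-117,-62);plan(x,y,.233,177.4)
E
python3 -m crank '[[-1,0,0,0,0,0,0.5],[-1,0,0,0,0,0,0.5],[-1,0,0,0,0,0,0.5],[0,0,0,0,0,0,0.5],[0,0,0,0,0,0,0.5],[0,0,0,0,0,0,0.5],[0,0,0,0,0,0,0.5],[0,0,0,0,0,0,0.5]]'
python3 - <<'E'
from h import *
x,y=ch(-117,-62);plan(x,y,.233,177.4)
print(get_state()['ft_torque'])
E
```

```text
clock: 63.1
tcp_pos: [0.4955, 0.2815, 0.2324]
orientation: [-0.01, 0.022, 1.0, -0.001]
wrist_force: [-21.1, 1.4, 3.9]
finger_gap: 0.0425
t 63.1 phi 177.5 tilt 1.12 gap 42.5 F [-21.1   1.4   3.9] tcp [0.4955 0.2815 0.2324] ch [-114.8  -63.2]
turn z 0.1 then shift x 2.2 y 1.2 z -0.6
clock: 64.1
tcp_pos: [0.4971, 0.2814, 0.2324]
orientation: [-0.011, 0.021, 1.0, -0.001]
wrist_force: [-25.8, 3.2, 7.9]
finger_gap: 0.0428
t 64.1 phi 177.6 tilt 1.31 gap 42.8 F [-25.8   3.2   7.9] tcp [0.4971 0.2814 0.2324] ch [-113.1  -63.3]
turn z 0.2 then shift x 3.9 y 1.3 z -0.6
[0.42939154 4.91872978 0.02956141]
```

```bash

python3 -m crank '[[-1,0,0,0,0,0,0.5],[-1,0,0,0,0,0,0.5],[0,0,0,0,0,0,0.5],[0,0,0,0,0,0,0.5],[0,0,0,0,0,0,0.5],[0,0,0,0,0,0,0.5],[0,0,0,0,0,0,0.5],[0,0,0,0,0,0,0.5]]'
python3 - <<'E'
from h import *
x,y=ch(-117,-62);plan(x,y,.233,177.4)
snap('wrist','w17',None,1.5)
E
```

```text
clock: 65.1
tcp_pos: [0.4977, 0.2814, 0.2324]
orientation: [-0.013, 0.021, 1.0, -0.001]
wrist_force: [-30.3, 3.1, 13.0]
finger_gap: 0.0424
t 65.1 phi 177.6 tilt 1.49 gap 42.4 F [-30.3   3.1  13. ] tcp [0.4977 0.2814 0.2324] ch [-112.5  -63.3]
turn z 0.2 then shift x 4.5 y 1.3 z -0.6
```

View pics/w17.png

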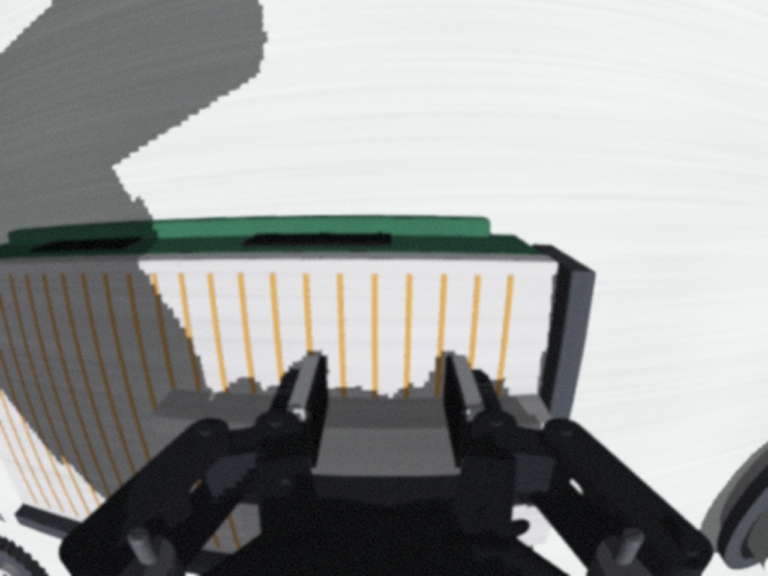

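```bash

python3 -m crank '[[6,0,0,0,0,0,0.5],[12,0,-3,0,0,0,0.5],[0,0,-40,0,0,0,0.5],[0,0,-50,0,0,0,0.5],[-50,0,-30,0,0,0,0.5],[-50,0,0,0,0,0,0.5],[-20,0,0,0,0,0,0.5],[0,0,0,0,0,0,0.5]]'
python3 - <<'E'
from h import *
x,y=ch(-20,-62);plan(x,y,.35,177.4)
snap('wrist','w18',None,1.5)
E
```

```text
clock: 66.15
tcp_pos: [0.611, 0.2765, 0.3584]
orientation: [0.001, 0.024, 1.0, 0.0]
wrist_force: [-0.8, -0.6, 0.2]
finger_gap: 0.0428
t 66.2 phi 177.3 tilt 0.09 gap 42.8 F [-0.8 -0.6  0.2] tcp [0.611  0.2765 0.3584] ch [  0.9 -63. ]
turn z -0.1 then shift x 20.9 y 1.0 z 8.4
```

View pics/w18.png

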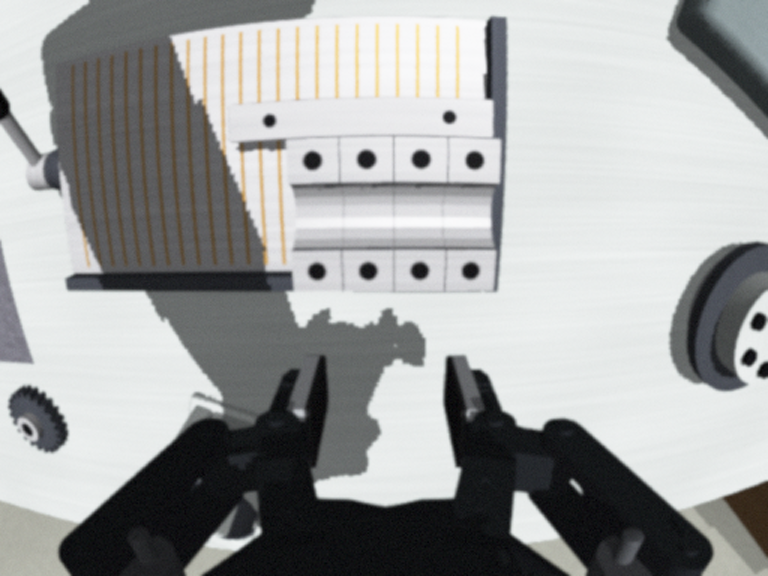

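```bash
python3 - <<'E'
from h import *
for p,q in [((312.5,160.5),(317,271)),((366.5,159),(368.5,271)),((421,159),(420,271)),((474.5,160),(471,270.5))]: pair(p,q,.096)
pair((269,121),(449,117.5),.078)
for u,v in [(293,291),(497,291),(500,183),(70,275)]: print(unch(wz(u/1.5,v/1.5,.096)).round(1), unch(wz(u/1.5,v/1.5,.068)).round(1))
im=cv2.imread('pics/raw_w18.png')
cv2.imwrite('pics/a18.png',cv2.resize(im[55:205,140:345],None,fx=3.9,fy=3.9,interpolation=cv2.INTER_CUBIC))
E
```

```text
mid [0.5653 0.2411 0.096 ] len 0.0598 ang 177.7 ch [ -43.2 -100.5]
mid [0.5665 0.2692 0.096 ] len 0.0601 ang 177.8 ch [-43.3 -72.4]
mid [0.5678 0.2971 0.096 ] len 0.0602 ang 177.8 ch [-43.3 -44.4]
mid [0.5688 0.3251 0.096 ] len 0.06 ang 178.0 ch [-43.5 -16.4]
mid [0.5134 0.266  0.078 ] len 0.1001 ang 87.6 ch [-96.2 -77.9]
[  -1.6 -114.4] [   8.2 -120.7]
[-1.4 -0.2] [8.4 7.4]
[-61.7  -2.3] [-59.2   5. ]
[ -12.3 -269.6] [  -3.9 -294.6]
```

View pics/a18.png

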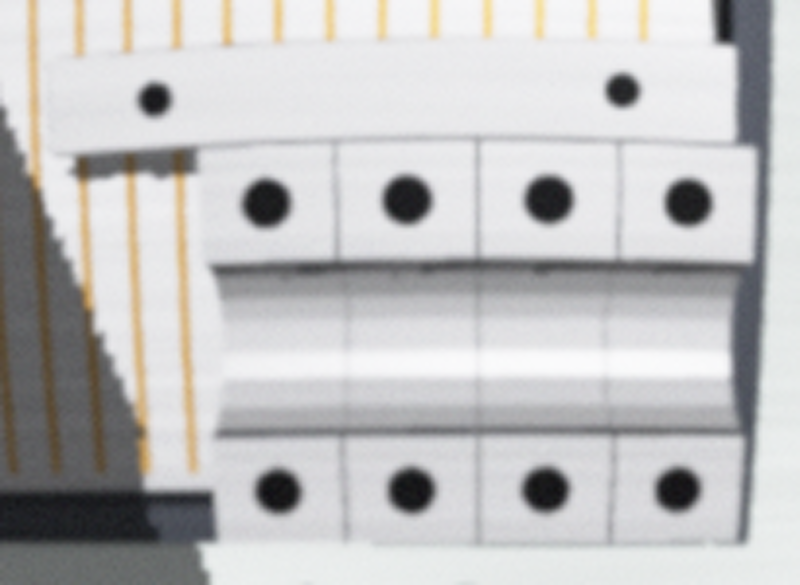

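```bash
python3 - <<'E'
from h import *
f=lambda u,v,z:unch(wz(140+(u+.5)/3.9-.5,55+(v+.5)/3.9-.5,z)).round(1)
print('plate/rail',f(20,491,.056),f(150,491.5,.056),'outer top',f(20,540,.068),f(130,540,.068))
print('cap back',f(215,542,.096),f(480,544,.096),f(745,544,.096))
print('end rail plate',f(716,10,.056),f(720,38,.056),'rail top inner',f(738,60,.068),f(737,120,.068),'outer',f(770,20,.068),f(763,200,.068))
print('bar end',f(738,60,.078),f(737,135,.078),'cap face',f(756,160,.096),f(754,255,.096))
E
```

```text
plate/rail [  -1.8 -175.1] [  -1.4 -139.8] outer top [   7.3 -171.7] [   7.3 -142.6]
cap back [  -1.9 -114.9] [ -1.4 -58.1] [-1.3 -0.8]
end rail plate [-118.2   -2.8] [-111.5   -1.8] rail top inner [-105.4   -0.3] [-91.7  -0.3] outer [-115.2    7.1] [-73.7   6.3]
bar end [-104.6   -2.7] [-88.1  -2.7] cap face [-82.8  -2.9] [-63.3  -2.7]
```

```bash

python3 -m crank '[[20,-45,0,0,0,0,0.4],[22,-45,0,0,0,0,0.4],[0,0,0,0,0,-10.6,0.4],[0,0,0,0,0,-10.6,0.4],[0,0,0,0,0,-10.6,0.4],[0,0,0,0,0,-10.6,0.4],[0,0,0,0,0,-10.6,0.4],[0,0,0,0,0,-10.6,0.4]]'
python3 -m crank '[[0,0,0,0,0,-10.6,0.4],[0,0,0,0,0,-10.6,0.4],[0,0,0,0,0,-5,0.4],[0,0,20,0,0,0,0.4],[0,0,0,0,0,0,0.4],[0,0,0,0,0,0,0.4],[0,0,0,0,0,0,0.4],[0,0,0,0,0,0,0.4]]'
python3 - <<'E'
from h import *
x,y=ch(-43,-136);plan(x,y,.240,267.6)
E
```

```text
clock: 67.2
tcp_pos: [0.562, 0.1894, 0.3591]
orientation: [0.0, -0.51, 0.86, -0.0]
wrist_force: [0.7, 0.1, 0.1]
finger_gap: 0.0343
clock: 68.2
tcp_pos: [0.5634, 0.1891, 0.3391]
orientation: [0.0, -0.689, 0.724, -0.0]
wrist_force: [0.1, -0.2, -1.0]
finger_gap: 0.0347
t 68.2 phi -92.8 tilt 0.06 gap 34.7 F [ 0.1 -0.2 -1. ] tcp [0.5634 0.1891 0.3391] ch [ -42.7 -152.5]
turn z -0.4 then shift x -16.5 y 0.2 z 99.1
```

Descend at y −152, then push +y gently to ~15–20 N.

```bash

python3 -m crank '[[0,0,40,0,0,-0.4,0.4],[0,0,40,0,0,0,0.4],[0,0,19,0,0,0,0.4],[-8,0,0,0,0,0,0.4],[-8,0,0,0,0,0,0.4],[-4,0,0,0,0,0,0.4],[-2,0,0,0,0,0,0.4],[0,0,0,0,0,0,0.4]]'
python3 - <<'E'
from h import *
x,y=ch(-43,-125);plan(x,y,.240,267.6)
E
python3 -m crank '[[-2,0,0,0,0,0,0.4],[-2,0,0,0,0,0,0.4],[-2,0,0,0,0,0,0.4],[-2,0,0,0,0,0,0.4],[-2,0,0,0,0,0,0.4],[-2,0,0,0,0,0,0.4],[0,0,0,0,0,0,0.4],[0,0,0,0,0,0,0.4]]'
python3 - <<'E'
from h import *
x,y=ch(-43,-125);plan(x,y,.240,267.6)
E
```

```text
clock: 69.2
tcp_pos: [0.5644, 0.2112, 0.2401]
orientation: [0.0, -0.692, 0.722, -0.0]
wrist_force: [0.2, -0.1, -1.2]
finger_gap: 0.034
t 69.2 phi -92.4 tilt 0.05 gap 34.0 F [ 0.2 -0.1 -1.2] tcp [0.5644 0.2112 0.2401] ch [ -42.8 -130.3]
turn z -0.0 then shift x -5.3 y 0.2 z 0.1
clock: 70.2
tcp_pos: [0.5645, 0.2186, 0.2396]
orientation: [-0.005, -0.69, 0.723, -0.004]
wrist_force: [-2.1, -22.1, 5.6]
finger_gap: 0.0342
t 70.2 phi -92.7 tilt 0.72 gap 34.2 F [ -2.1 -22.1   5.6] tcp [0.5645 0.2186 0.2396] ch [ -43. -123.]
turn z -0.3 then shift x 2.0 y 0.0 z -0.4
```

```bash

python3 -m crank '[[8,0,0,0,0,0,0.4],[20,0,-20,0,0,0,0],[20,30,-10,0,0,0,0],[5,24,0,0,0,0,0],[0,0,15,0,0,0,0],[0,0,17,0,0,0,0],[0,0,0,0,0,0,0],[0,0,0,0,0,0,0]]'
python3 - <<'E'
from h import *
x,y=ch(-96,-164);plan(x,y,.236,267.6)
E
```

```text
clock: 71.2
tcp_pos: [0.5092, 0.1724, 0.2378]
orientation: [0.0, -0.692, 0.722, -0.0]
wrist_force: [-0.1, 0.4, -0.0]
finger_gap: -0.0003
t 71.2 phi -92.4 tilt 0.03 gap -0.3 F [-0.1  0.4 -0. ] tcp [0.5092 0.1724 0.2378] ch [ -96.1 -171.6]
turn z -0.0 then shift x -7.6 y -0.1 z 1.8
```

```bash

python3 -m crank '[[-4,0,1,0,0,0,0],[-2,0,0,0,0,0,0],[-2,0,0,0,0,0,0],[-2,0,0,0,0,0,0],[-2,0,0,0,0,0,0],[-2,0,0,0,0,0,0],[0,0,0,0,0,0,0],[0,0,0,0,0,0,0]]'
python3 - <<'E'
from h import *
x,y=ch(-96,-164);plan(x,y,.236,267.6)
E
```

```text
clock: 72.2
tcp_pos: [0.5091, 0.1831, 0.2368]
orientation: [-0.004, -0.691, 0.723, -0.004]
wrist_force: [-0.3, -18.9, 5.9]
finger_gap: -0.0003
t 72.2 phi -92.6 tilt 0.60 gap -0.3 F [ -0.3 -18.9   5.9] tcp [0.5091 0.1831 0.2368] ch [ -96.7 -160.9]
turn z -0.2 then shift x 3.1 y -0.7 z 0.8
```

```bash

python3 -m crank '[[6,0,0,0,0,0,0],[10,0,-30,0,0,0,0],[0,40,-40,0,0,0,0],[0,12,0,0,0,10.6,0.5],[0,0,0,0,0,10.6,0.5],[0,0,0,0,0,10.6,0.5],[0,0,0,0,0,10.6,0.5],[0,0,0,0,0,10.6,0.5]]'
python3 -m crank '[[0,0,0,0,0,10.6,0.5],[0,0,0,0,0,10.6,0.5],[0,0,0,0,0,10.6,0.5],[0,0,0,0,0,5,0.5],[0,40,0,0,0,0,0.5],[0,50,0,0,0,0,0.5],[0,26,0,0,0,0,0.5],[0,0,0,0,0,0,0.5]]'
python3 - <<'E'
from h import *
x,y=ch(-135,-58);plan(x,y,.238,177.6)
E
```

```text
clock: 73.2
tcp_pos: [0.4564, 0.1729, 0.3066]
orientation: [0.0, -0.294, 0.956, 0.001]
wrist_force: [-0.8, -0.1, -0.9]
finger_gap: 0.043
clock: 74.2
tcp_pos: [0.4608, 0.2903, 0.3064]
orientation: [0.0, 0.018, 1.0, 0.0]
wrist_force: [-0.9, 0.4, 0.0]
finger_gap: 0.0426
t 74.2 phi 178.0 tilt 0.05 gap 42.6 F [-0.9  0.4  0. ] tcp [0.4608 0.2903 0.3064] ch [-149.8  -56. ]
turn z 0.4 then shift x -14.8 y -2.0 z 68.4
```

```bash

python3 -m crank '[[0,-2,30,0,0,0.4,0.5],[0,0,30,0,0,0,0.5],[0,0,8.5,0,0,0,0.5],[-10,0,0,0,0,0,0.5],[-10,0,0,0,0,0,0.5],[-6,0,0,0,0,0,0.5],[-2,0,0,0,0,0,0.5],[0,0,0,0,0,0,0.5]]'
python3 - <<'E'
from h import *
x,y=ch(-118,-58);plan(x,y,.240,177.6)
E
python3 -m crank '[[-2,0,0,0,0,0,0.5],[-2,0,0,0,0,0,0.5],[-2,0,0,0,0,0,0.5],[-2,0,0,0,0,0,0.5],[-2,0,0,0,0,0,0.5],[-2,0,0,0,0,0,0.5],[-2,0,0,0,0,0,0.5],[0,0,0,0,0,0,0.5]]'
python3 - <<'E'
from h import *
x,y=ch(-118,-58);plan(x,y,.240,177.6)
E
```

```text
clock: 75.2
tcp_pos: [0.4891, 0.2852, 0.2382]
orientation: [0.0, 0.023, 1.0, 0.0]
wrist_force: [-0.3, 0.5, -0.6]
finger_gap: 0.0428
t 75.2 phi 177.4 tilt 0.01 gap 42.8 F [-0.3  0.5 -0.6] tcp [0.4891 0.2852 0.2382] ch [-121.3  -59.9]
turn z -0.2 then shift x -3.3 y 1.9 z -1.8
clock: 76.2
tcp_pos: [0.4964, 0.2848, 0.2378]
orientation: [-0.008, 0.021, 1.0, 0.0]
wrist_force: [-24.5, 2.7, 20.0]
finger_gap: 0.0426
t 76.2 phi 177.5 tilt 0.93 gap 42.6 F [-24.5   2.7  20. ] tcp [0.4964 0.2848 0.2378] ch [-114.  -60.]
turn z -0.1 then shift x 4.0 y 2.0 z -2.2
```

```bash

python3 -m crank '[[-2,0,0,0,0,0,0.5],[-2,0,0,0,0,0,0.5],[-1,0,0,0,0,0,0.5],[0,0,0,0,0,0,0.5],[0,0,0,0,0,0,0.5],[0,0,0,0,0,0,0.5],[0,0,0,0,0,0,0.5],[0,0,0,0,0,0,0.5]]'
python3 - <<'E'
from h import *
x,y=ch(-118,-58);plan(x,y,.240,177.6)
E
python3 -m crank '[[8,0,0,0,0,0,0.5],[12,0,-4,0,0,0,0.5],[0,0,-40,0,0,0,0.5],[0,0,-50,0,0,0,0.5],[-50,0,-30,0,0,0,0.5],[-50,0,0,0,0,0,0.5],[-15,0,0,0,0,0,0.5],[0,0,0,0,0,0,0.5]]'
python3 - <<'E'
from h import *
x,y=ch(-155,-337);plan(x,y,.34,177.6)
snap('wrist','w19',None,1.5)
im=cv2.imread('pics/raw_w19.png')
cv2.imwrite('pics/a19.png',cv2.resize(im[45:205,140:345],None,fx=3.7,fy=3.7,interpolation=cv2.INTER_CUBIC))
E
```

```text
clock: 77.2
tcp_pos: [0.4979, 0.2847, 0.2378]
orientation: [-0.012, 0.021, 1.0, 0.0]
wrist_force: [-36.8, 3.1, 29.4]
finger_gap: 0.0427
t 77.2 phi 177.6 tilt 1.39 gap 42.7 F [-36.8   3.1  29.4] tcp [0.4979 0.2847 0.2378] ch [-112.5  -60. ]
turn z 0.0 then shift x 5.5 y 2.0 z -2.2
clock: 78.2
tcp_pos: [0.6041, 0.2794, 0.3615]
orientation: [0.0, 0.024, 1.0, -0.0]
wrist_force: [0.1, 0.1, -0.2]
finger_gap: 0.0425
t 78.2 phi 177.3 tilt 0.04 gap 42.5 F [ 0.1  0.1 -0.2] tcp [0.6041 0.2794 0.3615] ch [ -6.1 -60.4]
turn z -0.3 then shift x 149.8 y -276.1 z 21.5
```

View pics/a19.png

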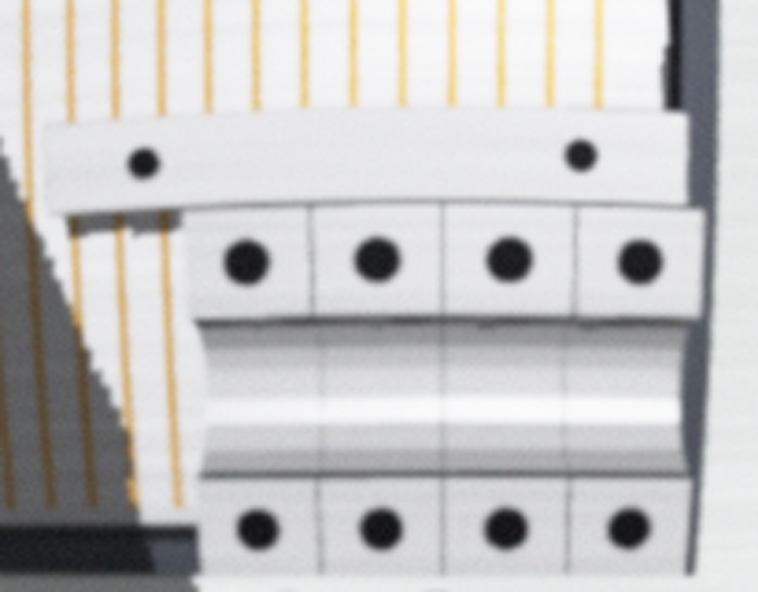

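```bash

python3 -m crank '[[15,-30,0,0,0,-0.3,0],[30,-54,0,0,0,0,0],[30,-54,0,0,0,0,0],[30,-54,0,0,0,0,0],[25,-50,0,0,0,0,0],[15,-30,0,0,0,0,0],[5,-4,0,0,0,0,0],[0,0,0,0,0,0,0]]'
python3 - <<'E'
from h import *
x,y=ch(-155,-337);plan(x,y,.34,177.6)
snap('wrist','w20',None,1.5)
E
```

```text
clock: 79.25
tcp_pos: [0.4411, 0.0108, 0.3624]
orientation: [0.0, 0.02, 1.0, 0.0]
wrist_force: [0.8, 0.2, -0.1]
finger_gap: -0.0002
t 79.2 phi 177.7 tilt 0.06 gap -0.2 F [ 0.8  0.2 -0.1] tcp [0.4411 0.0108 0.3624] ch [-156.8 -336.1]
turn z 0.1 then shift x -1.8 y -0.9 z 22.4
```

View pics/w20.png

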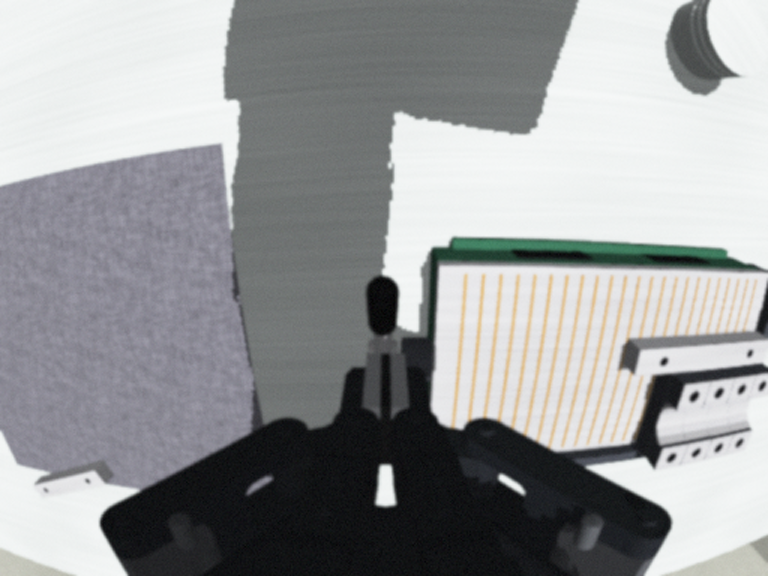

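```bash
python3 - <<'E'
from h import *
g=wz(382/1.5,305/1.5,.099);t=wz(382/1.5,279/1.5,.115)
print(g,unch(g),t,unch(t))
E
```

```text
[0.44900231 0.00897786 0.099     ] [-148.8353937  -337.62131326] [0.42866622 0.0099487  0.115     ] [-169.19459217 -337.57398324]
```

```bash

python3 -m crank '[[38,-1.5,0,0,0,0,0],[5,0,40,0,0,0,0],[0,0,40,0,0,0,0],[0,0,17,0,0,0,0],[0,0,0,0,0,0,0],[-10,0,0,0,0,0,0],[-10,0,0,0,0,0,0],[0,0,0,0,0,0,0]]'
python3 - <<'E'
from h import *
x,y=ch(-180,-337.6);plan(x,y,.265,177.6)
snap('wrist','w21',None,1.5)
E
```

```text
clock: 80.3
tcp_pos: [0.4194, 0.0098, 0.2655]
orientation: [0.0, 0.02, 1.0, -0.0]
wrist_force: [-0.6, -0.6, 0.6]
finger_gap: 0.0001
t 80.3 phi 177.7 tilt 0.03 gap 0.1 F [-0.6 -0.6  0.6] tcp [0.4194 0.0098 0.2655] ch [-178.5 -338.2]
turn z 0.1 then shift x 1.5 y 0.6 z 0.5
```

View pics/w21.png

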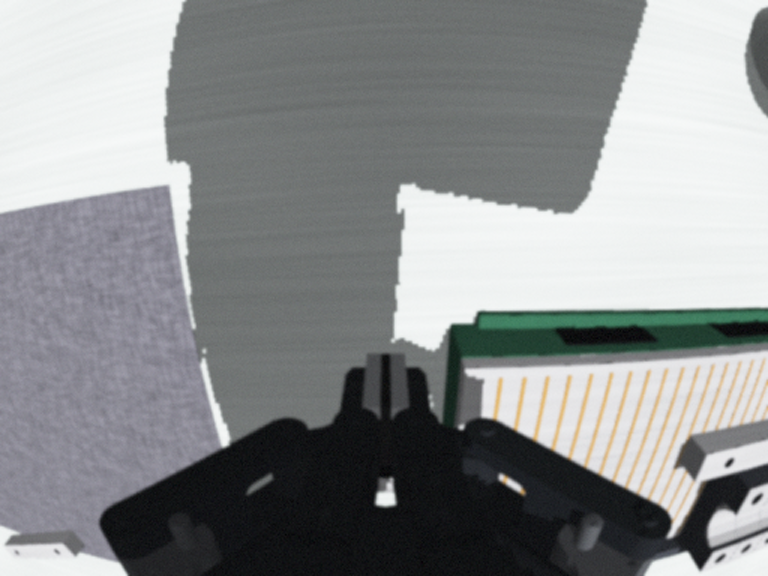

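```bash

python3 -m crank '[[-5,0,0,0,0,0,0],[-8,0,0,0,0,0,0],[-8,0,0,0,0,0,0],[-8,0,0,0,0,0,0],[-8,0,0,0,0,0,0],[-8,0,0,0,0,0,0],[-8,0,0,0,0,0,0],[-8,0,0,0,0,0,0]]'
python3 - <<'E'
from h import *
x,y=ch(-41,-337.6);plan(x,y,.265,177.6)
snap('wrist','w22',None,1.5)
snap('scene','s22',(200,80,400,230),4)
E
```

```text
clock: 81.35
tcp_pos: [0.4802, 0.0072, 0.2652]
orientation: [0.0, 0.02, 1.0, -0.0]
wrist_force: [-2.3, -1.3, 1.6]
finger_gap: -0.0001
t 81.3 phi 177.7 tilt 0.03 gap -0.1 F [-2.3 -1.3  1.6] tcp [0.4802 0.0072 0.2652] ch [-117.6 -338. ]
turn z 0.1 then shift x -76.6 y 0.1 z 0.2
```

View pics/s22.png

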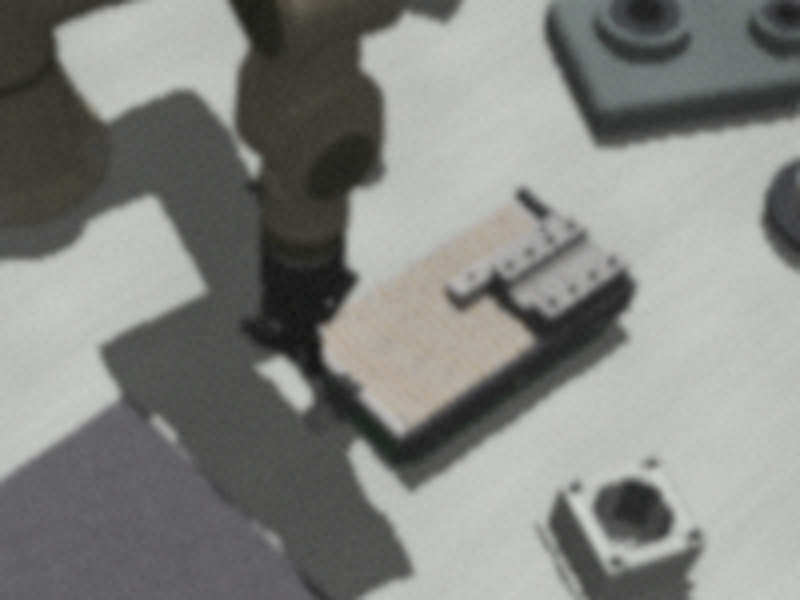

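```bash

python3 -m crank '[[-8,0,0,0,0,0,0],[-8,0,0,0,0,0,0],[-8,0,0,0,0,0,0],[-8,0,0,0,0,0,0],[-8,0,0,0,0,0,0],[-8,0,0,0,0,0,0],[-6,0,0,0,0,0,0],[0,0,0,0,0,0,0]]'
python3 - <<'E'
from h import *
x,y=ch(-41,-337.6);plan(x,y,.265,177.6)
E
python3 -m crank '[[-6,0,0,0,0,0,0],[-4,0,0,0,0,0,0],[-3,0,0,0,0,0,0],[-2,0,0,0,0,0,0],[0,0,0,0,0,0,0],[0,0,0,0,0,0,0],[0,0,0,0,0,0,0],[0,0,0,0,0,0,0]]'
python3 - <<'E'
from h import *
x,y=ch(-41,-337.6);plan(x,y,.265,177.6)
snap('scene','s23',(200,80,400,230),4)
E
```

```text
clock: 82.45
tcp_pos: [0.5338, 0.0053, 0.2647]
orientation: [-0.0, 0.02, 1.0, 0.0]
wrist_force: [-3.5, 0.3, -2.5]
finger_gap: -0.0001
t 82.5 phi 177.7 tilt 0.04 gap -0.1 F [-3.5  0.3 -2.5] tcp [0.5338 0.0053 0.2647] ch [ -64.  -337.4]
turn z 0.1 then shift x -23.0 y -0.2 z -0.3
clock: 83.45
tcp_pos: [0.549, 0.0044, 0.2655]
orientation: [0.001, 0.02, 1.0, -0.0]
wrist_force: [0.6, -0.4, 0.2]
finger_gap: -0.0002
t 83.5 phi 177.7 tilt 0.11 gap -0.2 F [ 0.6 -0.4  0.2] tcp [0.549  0.0044 0.2655] ch [ -48.8 -337.6]
turn z 0.1 then shift x -7.8 y 0.0 z 0.5
```

View pics/s23.png

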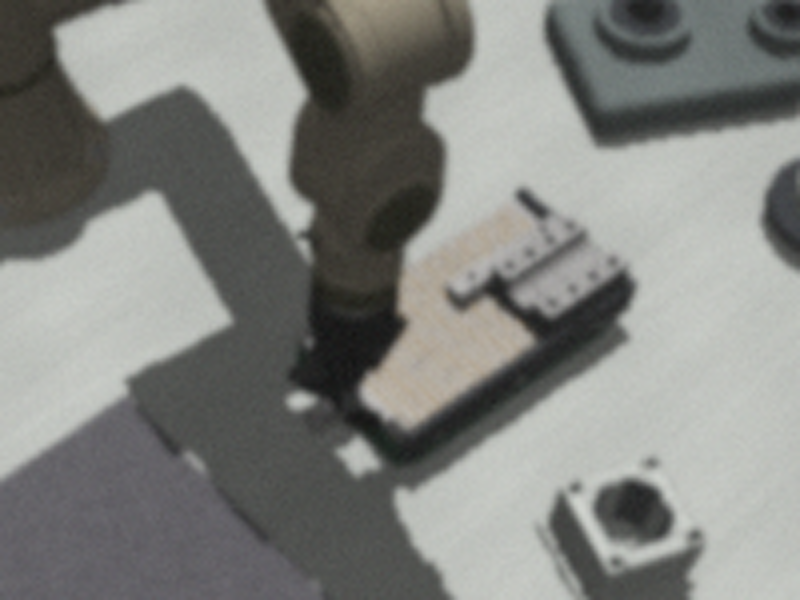

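```bash

python3 -m crank '[[-3,0,0,0,0,0,0],[-3,0,0,0,0,0,0],[-2,0,0,0,0,0,0],[-2,0,0,0,0,0,0],[0,0,0,0,0,0,0],[0,0,0,0,0,0,0],[0,0,0,0,0,0,0],[0,0,0,0,0,0,0]]'
python3 - <<'E'
from h import *
x,y=ch(-30,-337.6);plan(x,y,.265,177.6)
snap('wrist','w24',None,1.5)
E
```

```text
clock: 84.5
tcp_pos: [0.5581, 0.0042, 0.2649]
orientation: [-0.0, 0.02, 1.0, 0.0]
wrist_force: [-6.0, 0.3, 0.1]
finger_gap: 0.0002
t 84.5 phi 177.7 tilt 0.05 gap 0.2 F [-6.   0.3  0.1] tcp [0.5581 0.0042 0.2649] ch [ -39.7 -337.5]
turn z 0.1 then shift x -9.7 y -0.2 z -0.1
```

View pics/w24.png

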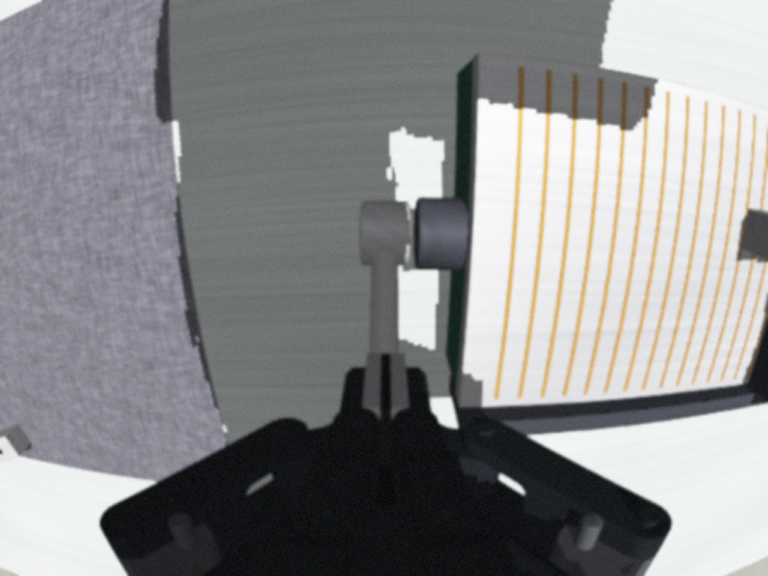

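```bash

python3 -m crank '[[-2,0,0,0,0,0,0],[-2,0,0,0,0,0,0],[-1,0,0,0,0,0,0],[0,0,0,0,0,0,0],[0,0,0,0,0,0,0],[0,0,0,0,0,0,0],[0,0,0,0,0,0,0],[0,0,0,0,0,0,0]]'
python3 - <<'E'
from h import *
x,y=ch(-30,-337.6);plan(x,y,.265,177.6)
E
```

```text
clock: 85.55
tcp_pos: [0.5599, 0.0042, 0.2645]
orientation: [-0.005, 0.02, 1.0, -0.0]
wrist_force: [-16.1, 0.4, 9.9]
finger_gap: -0.0003
t 85.5 phi 177.7 tilt 0.53 gap -0.3 F [-16.1   0.4   9.9] tcp [0.5599 0.0042 0.2645] ch [ -37.8 -337.3]
turn z 0.1 then shift x -7.8 y -0.3 z -0.5
```

Force rises against the ON stop at −38. Back away, lift, and look.

```bash

python3 -m crank '[[8,0,0,0,0,0,0],[15,0,-10,0,0,0,0],[0,0,-50,0,0,0,0],[0,0,-50,0,0,0,0],[-50,0,0,0,0,0,0],[-50,0,0,0,0,0,0],[-30,50,0,0,0,0,0],[0,0,0,0,0,0,0]]'
python3 - <<'E'
from h import *
x,y=ch(-30,-337.6);plan(x,y,.265,177.6)
snap('wrist','w25',None,1.5)
E
```

```text
clock: 86.55
tcp_pos: [0.6741, 0.0521, 0.375]
orientation: [0.001, 0.019, 1.0, 0.0]
wrist_force: [-1.0, -0.6, 0.7]
finger_gap: 0.0004
t 86.5 phi 177.9 tilt 0.15 gap 0.4 F [-1.  -0.6  0.7] tcp [0.6741 0.0521 0.375 ] ch [  74.1 -284.4]
turn z 0.3 then shift x 104.3 y -52.9 z 110.0
```

View pics/w25.png

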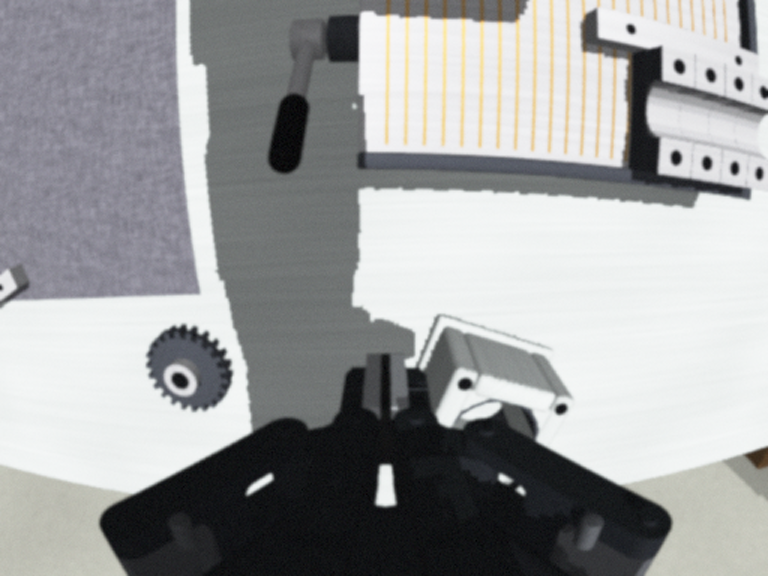

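```bash
python3 - <<'E'
from h import *
for z in (.099,.105,.115): print(z,unch(wz(288/1.5,133/1.5,z)).round(1),'tip',unch(wz(284/1.5,165/1.5,z)).round(1))
def px(p):
    c=calibration('wrist');E=np.array(c['extrinsics']);q=E[:3,:3]@p+E[:3,3]
    r=np.hypot(q[0],q[1]);t=np.arctan2(r,q[2])*c['fx'];return (1.5*np.array([c['cx']+t*q[0]/r,c['cy']+t*q[1]/r])).round(1)
for a in (1.2,1.4,1.64):
    for L in (0,.067,.095,.119):
        e=.75+a; X=-79.5-1000*L*np.cos(e); w=ch(X,-337.6); print(a,L,px(np.array([w[0],w[1],.034+L*np.sin(e)])))
snap('top','t25',(60,145,240,245),4.4)
E
```

```text
0.099 [ -14.1 -339.5] tip [   3.7 -342.2]
0.105 [ -14.  -338.2] tip [   3.4 -340.8]
0.115 [ -13.8 -336. ] tip [   2.9 -338.5]
1.2 0 [311.   42.5]
1.2 0.067 [292.3  61.7]
1.2 0.095 [281.6  73.1]
1.2 0.119 [270.4  85.3]
1.4 0 [311.   42.5]
1.4 0.067 [294.4  83.6]
1.4 0.095 [285.4 107.1]
1.4 0.119 [276.5 131.4]
1.64 0 [311.   42.5]
1.64 0.067 [297.9 105.9]
1.64 0.095 [291.6 140. ]
1.64 0.119 [285.8 173.7]
```

View pics/t25.png

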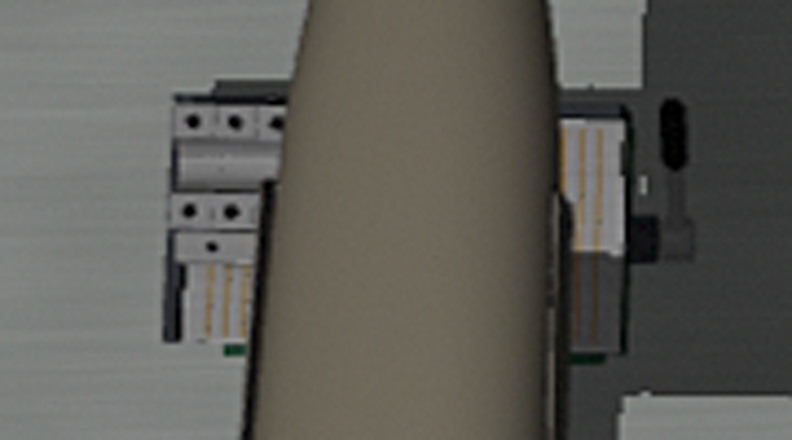

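```bash

python3 -m crank '[[20,40,0,0,0,0,0],[20,50,0,0,0,0,0],[20,50,0,0,0,0,0],[8,50,0,0,0,0,0],[0,20,0,0,0,0,0],[0,0,0,0,0,0,0],[0,0,0,0,0,0,0],[0,0,0,0,0,0,0]]'
python3 - <<'E'
from h import *
x,y=ch(0,-62);plan(x,y,.36,177.6)
snap('wrist','w26',None,1.5)
E
```

```text
clock: 87.65
tcp_pos: [0.6134, 0.2604, 0.3751]
orientation: [0.0, 0.022, 1.0, -0.0]
wrist_force: [0.1, -0.7, 0.5]
finger_gap: -0.0003
t 87.7 phi 177.5 tilt 0.02 gap -0.3 F [ 0.1 -0.7  0.5] tcp [0.6134 0.2604 0.3751] ch [  4. -79.]
turn z -0.1 then shift x 3.9 y 17.1 z 15.1
```

View pics/w26.png

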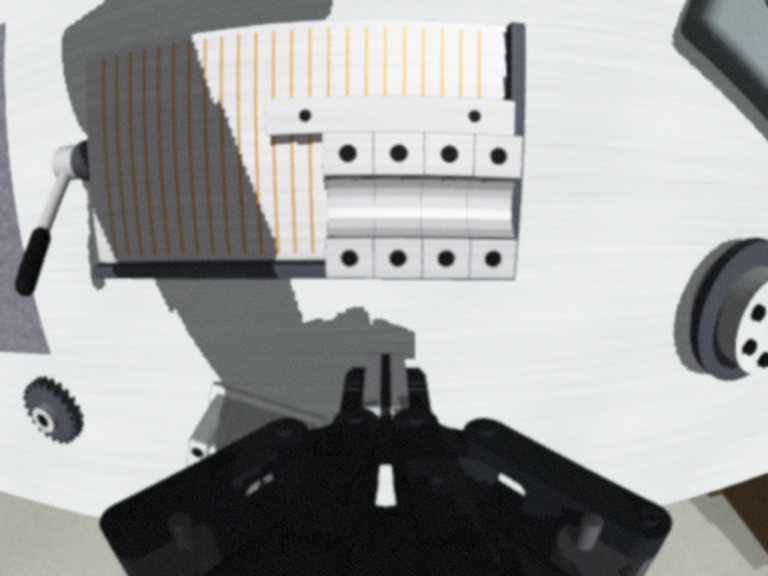

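The row, bar and lever are all in place: cap holes at rows 153 and 258, bar holes at (305,116) and (474,116), and the lever leaning to the ON side at (35,260).

```bash
python3 -c "
from workcell import *
print(hand_in())"
```

```text
the job is handed in; nothing more can be done
None
```

The chuck is loaded, the lever is ON, and I handed the job in at about 88 s.

- **Caps:** I stood all four caps that were present (the fifth was absent) on the chuck, opening up. I pushed them home into the corner and then against the back rail.
- **Bar:** I used the one that started nearest the base. It was knocked about 3 cm aside during the run, so I measured it again before picking it up. It now lies flush along the caps' front ends with its end on the end rail.
- **Lever:** I swung it to the ON stop last, where the force rose to 16 N, and then let go.

**Last checks:**
- Before the lever, the wrist camera put the caps 28.0 mm apart, all in line. The caps and the bar were on the rail faces to within about 1 mm, which is as well as I can measure.
- Repeat pushes of 19–37 N on the row and bar, before the lever, stopped where the earlier ones had.
- The lever read about 1.6 rad against the 1.64 stop. The picture taken after that shows the row and bar undisturbed.

**What did not agree:**
- My chuck frame was about 1.5–2.5 mm off the rails, so I relied on contact and on measurements relative to the rails.
- The pushes toward the back rail also gave an upward force of up to 29 N on the fingers; I did not find the cause.

I did not touch the barrel, piston or gear.

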